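# Sort the ceramic ornaments back into their display trays

### The arm

A 7-joint arm with a two-finger parallel gripper is mounted at the origin on the work surface. World frame = base frame: x ahead of the robot, y to its left, z up, the work surface at z = 0. Lengths are in mm, angles in rad, forces in N, time in s.
With the tool pointing down it reaches from about 400 to 900 mm from the base axis. Payload 5.5 kg.
Tool frame: the origin (TCP) lies midway between the tips of the shut fingers; the grasp point (between the pads) lies grasp_offset behind it (grasp_offset is the distance from the TCP to the grasp point, in mm); y points along the fingers, z is the direction in which the jaws open and shut, and the axes are right-handed (so a half turn about y gives the same grasp; the last joint's range is limited). The gripper opens to 85 mm and grips with 20 to 120 N. Pads are 22 mm wide; open, the fingers measure 114 mm over their backs; the gripper's body (76 mm by 85 mm) begins 54 mm behind the grasp point. The pads swing forward as they close: fully open they stand 13 mm farther back than shut.
Start: joints at [1.441, 0.501, -0.427, 1.55, 0.221, 1.138, -0.21], TCP at [248.837, -600.483, 231.31] pointing down, gripper open.
Joint ranges: [-2.88, 2.88], [-0.31, 2.03], [-1.54, 1.56], [0.2, 2.42], [-1.41, 4.55], [0.19, 2.02], [-2.57, 2.57]. Speed limits (rad/s): [2.57, 2.57, 3.14, 3.14, 3.14, 3.14, 3.14].

### API

Orientations are given as [roll, pitch, yaw] about the fixed x, y, z axes, in that order (R = Rz(yaw) Ry(pitch) Rx(roll)).
In Python, from cell import * gives the robot as it stands.
- The arm moves only by the shell command python3 -m pendant 'ROWS' [OPENING] [FORCE]. ROWS is JSON, a list that holds one entry, the list of rows, each a list of 6 numbers: the shift along the tool's x, y, z as a fraction of full scale, then the turn, a rotation vector about the tool's x, y, z as a fraction of full scale. In form: [[[tx, ty, tz, ax, ay, az], ...]]. A call has 1 to 10 rows; each row shifts and turns the pose as measured when the row begins, along the tool's axes as they then stand; what a row does not reach is not made up. Full scale, the value 1, is 600 mm for a shift and 8 degrees for a turn. A row lasts 1/10 s, in which the tool goes at most 50 mm and 8.59 degrees, less where a joint would pass 70% of its speed; a pose out of reach is approached as far as the arm can. A call with a number of a shift or a turn outside -1 to 1 is refused whole. A call with a gripper value outside its range is refused whole. OPENING is the closure, from -1 (fully open) to 1 (shut), set as the call begins (- or left out, the last holds). The fingers move at their own pace and stop on an object; FORCE is the grip in N (left out, the last holds). Time passes only in rows, so rows that do not move let the fingers close. It gives the time, the measured TCP pose, the force and the opening at its end, in the units of the state.
- sense(): the state, without advancing time (a new reading comes with each control period).
- camera(name): name is "scene" or "top" or "wrist"; returns a dict with "image" (400x640x3 uint8, red, green, blue), "depth" (400x640 float32, mm along the optical axis (not along the pixel's ray), 0 where there is no reading), "intrinsics" (3x3 intrinsics, pixels), "k1" (the pictures are not rectified: a ray, as slopes to the right and down, at radius r is drawn at 1 + k1 r^2 times it, then the intrinsics apply), "R" (3x3) and "t" (3): a world point X has camera coordinates R X + t. Camera axes: x right, y down, z forward; pixel columns grow to the right and rows downward; lengths in mm; the calibration is good to about 2 mm. A picture is of the moment at which its call begins.
- hand_in(): hands the job in, once; it reports no verdict.
The state is a dict: "clock": time; "joints": joint angles; "dq": joint speeds; "joint_efforts": joint torques, N m; "ee_pos": TCP position; "orientation": TCP orientation; "ft_force": force on the tool from outside, world axes, zero at the start; "moment": the same for the moment, N m; "opening": finger opening in mm.
Only numpy, scipy, OpenCV 4.12 (cv2) and the standard library are available. Lean on these libraries where they do the work, as an engineer would, in place of code of your own. Each camera call takes 0.05 s, during which the arm holds its last target.

### The job

Customers have left five white ceramic ornaments mixed up on the display table: put each one back into the wooden tray whose fixed sample, on the ledge behind it, is of the same kind (pumpkin, house or bird). Every ornament must end up standing upright on the floor of its tray, two of a kind side by side; set them down gently, never dropping or throwing them. Leave the mug and the candle jar where they are.

Things in the scene. Friction and masses are not known exactly. Their poses are not given: they have to be found in the camera images.
- pumpkin_1: Loose white ceramic pumpkin, round and squat, ribbed: 57 mm across, 35 mm high plus a 9 mm thick brown stem to 50 mm; widest, with steep sides, 12 to 25 mm above its underside. 0.09-0.18 kg. Origin: centre of the underside; z up. Any yaw. Starts standing on the table.
- pumpkin_2: Second, equal loose white ceramic pumpkin, round and squat, ribbed: 57 mm across, 35 mm high plus a 9 mm thick brown stem to 50 mm; widest, with steep sides, 12 to 25 mm above its underside. 0.09-0.18 kg. Origin: centre of the underside; z up. Any yaw. Starts standing on the table.
- house_1: Loose white ceramic house: block 52 (x) x 38 (y) mm with flat upright walls 38 mm high, gable roof (ridge along x, no overhang) to 57 mm, chimney to 63 mm. Grip across y, on the 38 mm width. 0.09-0.18 kg. Origin: centre of the underside; z up. Stands on the table, any yaw.
- house_2: Second, equal loose white ceramic house: block 52 (x) x 38 (y) mm with flat upright walls 38 mm high, gable roof (ridge along x, no overhang) to 57 mm, chimney to 63 mm. Grip across y, on the 38 mm width. 0.09-0.18 kg. Origin: centre of the underside; z up. Stands on the table, any yaw.
- bird: Loose white ceramic bird on a round foot 34 mm across and 8 mm high: rounded body along x, 38 mm wide (y) at its middle, widest 24 mm above the underside; head towards +x, 60 mm high, beak tip at x = +40 mm; tail tip at x = -44 mm. Grip across y at the middle. 0.09-0.18 kg. Origin: centre of the underside of the foot; z up. Stands on the table, any yaw.
- tray_pumpkins: Fixed light-wood tray for pumpkins: a fixed pumpkin sample stands on the ledge behind it. Origin: on the table under the open tray's centre; z up, x to the ledge (away from the robot, within 6 deg), y left. Outside 134 (x) x 160 (y) mm, inside 124 x 150; floor 5 mm, rim 16 mm above the table. Ledge 64 mm deep, 16 mm high, along the +x wall; sample at x = +99 mm, its top at 66 to 79 mm.
- tray_houses: Fixed light-wood tray for houses: a fixed house sample stands on the ledge behind it. Origin: on the table under the open tray's centre; z up, x to the ledge (away from the robot, within 6 deg), y left. Outside 134 (x) x 160 (y) mm, inside 124 x 150; floor 5 mm, rim 16 mm above the table. Ledge 64 mm deep, 16 mm high, along the +x wall; sample at x = +99 mm, its top at 66 to 79 mm.
- tray_birds: Fixed light-wood tray for birds: a fixed bird sample stands on the ledge behind it. Origin: on the table under the open tray's centre; z up, x to the ledge (away from the robot, within 6 deg), y left. Outside 134 (x) x 160 (y) mm, inside 124 x 150; floor 5 mm, rim 16 mm above the table. Ledge 64 mm deep, 16 mm high, along the +x wall; sample at x = +99 mm, its top at 66 to 79 mm.
- mug: Bystander: loose terracotta-coloured mug, 80 mm across, 90 mm high, with a handle. Origin: centre of the underside. Leave it alone.
- candle_jar: Bystander: loose amber glass candle jar with a wooden lid, 72 mm across, 85 mm high. Origin: centre of the underside. Leave it alone.

How it is judged:
By the outcome, as a careful person would: the job done as asked, in the order asked, and still so for the second after the job is handed in, with the robot touching nothing.
It also fails if it takes over 122 s, if anything falls off the work surface, if the arm or the gripper's body presses on something with over 40 N, if the wrist force passes 120 N, or if a joint passes its speed limit or range.

## Working session

There is one attempt and no reset: what is moved stays moved. The work goes in short steps, Python scripts to look and compute and a shell command to move; the robot and the scene stay as the last step left them, time stands still between calls to the robot, and variables do not carry over. Pictures are saved under pics/ and viewed, and the job is handed in when it is done.

```bash
ls; mkdir -p pics
python3 - <<'E'
from cell import *
import cv2
s=sense();print(s)
for n in("scene","top"):
    c=camera(n);cv2.imwrite(f"pics/{n}0.png",c["image"][:,:,::-1]);print(n,c["intrinsics"],c["k1"],c["R"],c["t"])
E
```

```text
pics
{'clock': 0.0, 'joints': array([ 1.44112323,  0.50184883, -0.42679245,  1.55146399,  0.22080541,
        1.138262  , -0.21029837]), 'dq': array([-0.00173795, -0.00022446,  0.00102804, -0.00018556,  0.00019585,
        0.00152542, -0.00060216]), 'joint_efforts': array([ 5.22248556e-04, -5.69532824e+01, -5.81600189e+00, -2.80946571e+01,
        1.06706796e-02,  1.18438021e-02, -8.57970441e-07]), 'ee_pos': array([ 248.5463256 , -599.85867362,  230.25300213]), 'orientation': array([-1.57271970e+00,  6.85029276e-05, -2.74865700e+00]), 'ft_force': array([ 0.22498517, -0.41285213,  0.30142469]), 'moment': array([0.01203428, 0.00588814, 0.02303693]), 'opening': 85.33975969024294}
scene [[377.82275601   0.         323.03038707]
 [  0.         377.82275601 199.43112188]
 [  0.           0.           1.        ]] 0.03138547363860047 [[ 0.31852249  0.94789745 -0.00581785]
 [ 0.66424182 -0.22757574 -0.71203377]
 [-0.676259    0.22293431 -0.70212112]] [-179.19959078 -307.31976866 1324.19174269]
top [[406.17518149   0.         315.63303835]
 [  0.         406.17518149 197.14717798]
 [  0.           0.           1.        ]] -0.09053395620566114 [[ 3.57394033e-03 -9.99797634e-01 -1.97969273e-02]
 [-9.90624135e-01 -8.36082232e-04 -1.36613045e-01]
 [ 1.36568847e-01  2.00995608e-02 -9.90426654e-01]] [   8.60459908  533.24162692 1082.54736328]
```

View pics/top0.png

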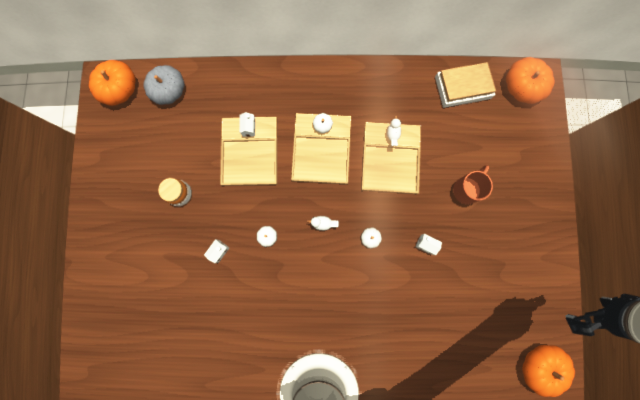

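View pics/scene0.png

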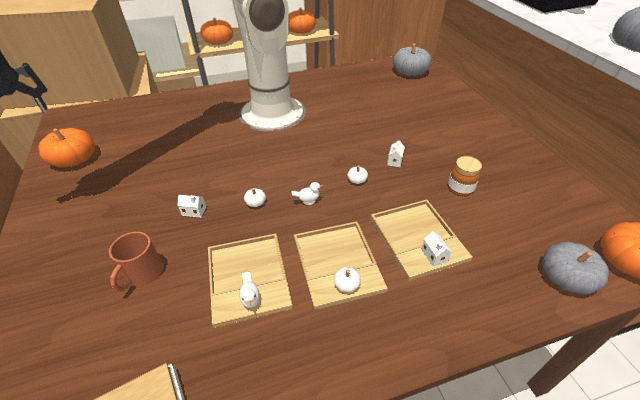

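Top view: the trays left to right are houses (248,163), pumpkins (322,160) and birds (392,170). The loose ornaments are house (216,251), pumpkin (266,236), bird (322,223), pumpkin (371,238) and house (429,244). The jar is at (173,192) and the mug at (477,187).

```bash
cat > h.py <<'E'
import numpy as np, cv2
from cell import *
from scipy.spatial.transform import Rotation as Ro
def cloud(c):
    K=c["intrinsics"];k1=c["k1"];h,w=c["depth"].shape
    u,v=np.meshgrid(np.arange(w),np.arange(h))
    xd=(u-K[0,2])/K[0,0];yd=(v-K[1,2])/K[1,1]
    x,y=xd.copy(),yd.copy()
    for _ in range(10):
        f=1+k1*(x*x+y*y);x=xd/f;y=yd/f
    z=c["depth"];P=np.stack([x*z,y*z,z],-1)
    return (P-c["t"])@c["R"], z>0
def proj(c,X):
    p=np.asarray(X)@c["R"].T+c["t"];s=p[...,:2]/p[...,2:];r=(s**2).sum(-1,keepdims=True)
    s=s*(1+c["k1"]*r);K=c["intrinsics"];return s*[K[0,0],K[1,1]]+[K[0,2],K[1,2]]
E
python3 - <<'E'
from h import *
np.set_printoptions(precision=1,suppress=True)
for n in("top","scene"):
    c=camera(n);W,ok=cloud(c);im=c["image"].astype(int)
    np.savez(f"{n}.npz",**c)
    white=(im.min(-1)>120)&((im.max(-1)-im.min(-1))<40)
    m=ok&(W[...,2]>4)&(W[...,2]<90)&(W[...,0]>380)&(W[...,0]<850)&(abs(W[...,1])<450)
    tb=ok&(abs(W[...,2])<15)&(W[...,0]>300)&(W[...,0]<450)&(abs(W[...,1])<300)
    print(n,"table z",np.median(W[tb][:,2]),W[tb][:,2].std())
    nn,l,st,ce=cv2.connectedComponentsWithStats((m&white).astype(np.uint8))
    for i in range(1,nn):
        if st[i,4]<25: continue
        P=W[l==i]; r=cv2.minAreaRect(P[:,:2].astype(np.float32))
        print(st[i],"mean",P.mean(0),"mid",(P.min(0)+P.max(0))/2,"rect",np.array(r[0]),np.array(r[1]),r[2],"ztop",np.percentile(P[:,2],98))
    wood=ok&(W[...,2]>2)&(W[...,2]<25)&(im[...,0]-im[...,2]>50)&(im[...,0]>150)&(W[...,0]>500)&(abs(W[...,1])<300)
    nn,l,st,ce=cv2.connectedComponentsWithStats(wood.astype(np.uint8))
    for i in range(1,nn):
        if st[i,4]<500: continue
        P=W[l==i]; r=cv2.minAreaRect(P[:,:2].astype(np.float32));print("wood",st[i],r)
E
```

```text
top table z -0.26261386811213605 2.261714149166206
[162  87  17  13 156] mean [835.7 432.6  57.3] mid [833.6 429.5  57.9] rect [833.7 429.4] [31.  42.1] 2.6229610443115234 ztop 67.38720961284969
[442  90  33  15 139] mean [ 821.1 -396.6   25.8] mid [ 828.1 -402.9   21.2] rect [ 819.8 -399. ] [96.2 37.8] 77.47140502929688 ztop 34.34255568192004
[240 113  15  23 305] mean [736.8 202.3  59. ] mid [742.2 205.3  48.8] rect [742.  204.6] [57.4 37.5] 1.9742100238800049 ztop 76.7846004678591
[313 113  20  20 281] mean [742.9  -8.6  46.9] mid [745.5  -9.   49.4] rect [745.   -8.9] [51.8 52.8] 19.985246658325195 ztop 53.64192652431425
[388 119  13  27 251] mean [ 714.1 -208.4   57. ] mid [ 710.9 -208.9   44.2] rect [ 710.9 -208.6] [33.8 70.7] 85.97887420654297 ztop 75.42716137587702
[182 185   9  18  44] mean [543.1 371.3  28.6] mid [544.2 375.1  27.3] rect [543.1 373.3] [12.4 50.6] 80.24765014648438 ztop 40.27122519267961
[311 216  27  14 260] mean [462.  -11.1  41.1] mid [465.  -13.5  35. ] rect [465.1 -13.6] [38.1 70.7] 0.8635455369949341 ztop 58.70990497015949
[257 227  20  20 302] mean [4
[... 2332 characters left out ...]
272  19  36 462] mean [ 721.9 -209.2   54.3] mid [ 698.8 -209.7   40.3] rect [ 699.3 -203.9] [ 35.3 102.6] 76.72990417480469 ztop 74.25278913979106
[168 364  11  23  81] mean [ 828.1 -363.2   28.6] mid [ 827.7 -363.4   29.6] rect [ 828.  -363.4] [43.   4.9] 12.034276962280273 ztop 32.402211119420905
wood [ 371  200  101   80 3471] ((672.8206787109375, 204.0684356689453), (200.2598876953125, 162.22509765625), 1.0873560905456543)
wood [ 294  221   94   89 4440] ((680.0352172851562, -4.283744812011719), (160.6050567626953, 201.42544555664062), 86.61522674560547)
wood [ 208  233   84   95 4970] ((651.9322509765625, -206.02261352539062), (159.12806701660156, 202.05360412597656), 86.2640609741211)
```

Run:
```python
import cv2,numpy as np
a=np.load("top.npz")["image"][:,:,::-1];cv2.imwrite("pics/topcrop.png",cv2.resize(a[100:275,150:500],None,fx=2.28,fy=2.28,interpolation=cv2.INTER_CUBIC))
```

```text
(no output)
```

View pics/topcrop.png

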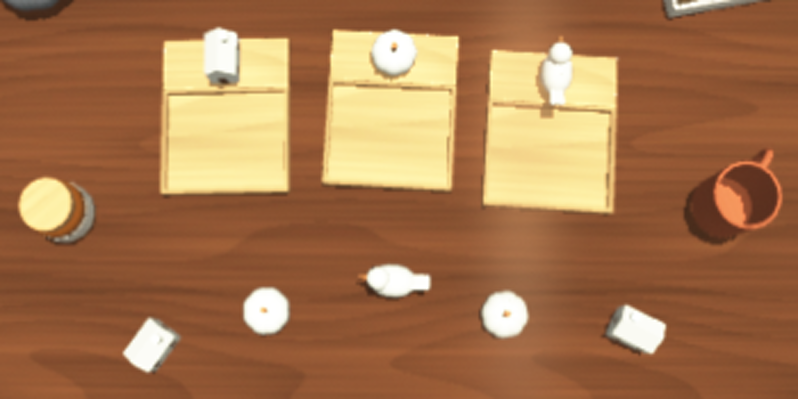

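```bash
cat >> h.py <<'E'
def wrap(a): return (a+np.pi)%(2*np.pi)-np.pi
def plan(x,y,z,psi=None,flip=True):
    """psi deg: yaw of tool x; jaws along psi+90"""
    s=sense();R=Ro.from_euler('xyz',s['orientation']).as_matrix();p=s['ee_pos']
    cur=np.degrees(np.arctan2(R[1,0],R[0,0]))
    if psi is None: psi=cur
    tgt=np.array([[0,0,0]]*3,float);a=np.radians(psi)
    tgt[:,0]=[np.cos(a),np.sin(a),0];tgt[:,1]=[0,0,-1];tgt[:,2]=[-np.sin(a),np.cos(a),0]
    rv=np.degrees(Ro.from_matrix(R.T@tgt).as_rotvec())/8
    d=np.array([x,y,z])-p
    print("t",round(s['clock'],2),"pos",p.round(1),"psi",round(cur,1),"open",round(s['opening'],1),"F",s['ft_force'].round(1),"j",s['joints'].round(2))
    print("turn/8deg",rv.round(2),"shift in CURRENT tool /600",(R.T@d/600).round(4),"in TARGET tool",(tgt.T@d/600).round(4),"mm",d.round(1))
E
python3 - <<'E'
import cell;print([n for n in dir(cell) if not n.startswith('_')]);print(getattr(cell,'grasp_offset',None))
from h import *
from scipy.optimize import least_squares
np.set_printoptions(precision=1,suppress=True)
C={n:dict(np.load(n+".npz")) for n in("top","scene")}
print({n:-C[n]["R"].T@C[n]["t"] for n in C})
# tray: fit rectangle to wood mask silhouettes (z16 top plane rays) by IoU
def wood(c):
    im=c["image"].astype(int);hsv=cv2.cvtColor(c["image"],cv2.COLOR_RGB2HSV);return (im[...,0]>150)&(im[...,0]-im[...,2]>40)
from scipy.optimize import minimize
for nm,x0 in dict(houses=(645,205,1),pumpkins=(648,-8,-2.5),birds=(620,-206,-3.5)).items():
  for n in ("top","scene","both"):
    cs=[C[n]] if n!="both" else list(C.values())
    ms=[]
    for c in cs:
        W,ok=cloud(c);w=c["image"].astype(int);wd=wood(c)
        d=W[...,:2]-np.array(x0[:2]);m=wd&(abs(d[...,0]-32)<130)&(abs(d[...,1])<103)
        white=(w.min(-1)>120)&((w.max(-1)-w.min(-1))<40)&(abs(d[...,0]-32)<110)&(abs(d[...,1])<95)&(W[...,2]<95)
        ms.append((m,white))
    def cost(q):
        a=np.radians(q[2]);R=np.array([[np.cos(a),-np.sin(a)],[np.sin(a),np.cos(a)]]);t=0
        for c,(m,wh) in zip(cs,ms):
            L=np.array([[-67,-80],[131,-80],[131,80],[-67,80.]])@R.T+q[:2]
            pts=[np.c_[L,np.full(4,z)] for z in(0,16)]
            hull=cv2.convexHull(proj(c,np.concatenate(pts)).astype(np.float32))[:,0]
            img=np.zeros(m.shape,np.uint8);cv2.fillPoly(img,[np.round(hull*16).astype(np.int32)],1,shift=4)
            t+=((img>0)^m)[~wh].sum()
        return t
    r=minimize(cost,x0,method="Nelder-Mead",options=dict(initial_simplex=np.array(x0)+np.array([[0,0,0],[8,0,0],[0,8,0],[0,0,3]])))
    print(nm,n,r.x,r.fun)
# houses: points with both clouds
for nm,(x,y) in dict(hL=(395,281),hR=(408,-300)).items():
    P=[]
    for c in C.values():
        W,ok=cloud(c);w=c["image"].astype(int);d=W[...,:2]-[x,y]
        wh=(w.min(-1)>90)&((w.max(-1)-w.min(-1))<45)&ok&(np.hypot(d[...,0],d[...,1])<50)&(W[...,2]>6);P.append(W[wh])
        # ridge line
        Q=W[wh];Q=Q[(Q[:,2]>50)]; 
        print(nm,"wh",wh.sum(),cv2.minAreaRect(W[wh][:,:2].astype(np.float32)),"ridge",Q[:,:2].mean(0),cv2.fitLine(Q[:,:2].astype(np.float32),cv2.DIST_HUBER,0,.01,.01).ravel())
    print(nm,cv2.minAreaRect(np.concatenate(P)[:,:2].astype(np.float32)))
for x,y in((427,145),(426,-143)):
    for c in C.values():
        W,ok=cloud(c);w=c["image"].astype(int);d=W[...,:2]-[x,y]
        wh=(w.min(-1)>90)&((w.max(-1)-w.min(-1))<45)&ok&(np.hypot(d[...,0],d[...,1])<45)&(W[...,2]>8)
        Q=W[wh];Q=Q[(Q[:,2]>10)&(Q[:,2]<27)]
        r=least_squares(lambda q:np.hypot(Q[:,0]-q[0],Q[:,1]-q[1])-28,(x,y),loss="soft_l1").x;print("pumpkin",r,len(Q))
E
```

```text
['PlanningError', 'camera', 'grasp_offset', 'hand_in', 'sense']
18.700000000000003
{'top': array([ 380.4,  -12.7, 1145.2]), 'scene': array([1156.7, -195.3,  709.9])}
houses top [645.  206.9   1. ] 439.0
houses scene [640.7 206.7   2. ] 598.0
houses both [642.6 204.1   1.8] 1086.0
pumpkins top [649.9  -4.3  -2.9] 662.0
pumpkins scene [645.6  -1.7  -3.7] 472.0
pumpkins both [649.2  -3.3  -3.2] 1191.0
birds top [ 622.5 -204.1   -3.2] 1263.0
birds scene [ 620.  -202.5   -4.2] 524.0
birds both [ 619.9 -202.7   -4.6] 1873.0
hL wh 328 ((384.8968505859375, 284.2351989746094), (38.551998138427734, 54.25340270996094), 54.79964828491211) ridge [385.5 283.1] [  0.8  -0.6 384.9 283.9]
hL wh 281 ((386.03851318359375, 285.76019287109375), (37.61603546142578, 57.45135498046875), 54.48628616333008) ridge [389.2 281. ] [  0.8  -0.6 387.7 282.5]
hL ((385.3042907714844, 284.79412841796875), (39.935176849365234, 57.53609085083008), 54.79964828491211)
hR wh 335 ((405.08367919921875, -299.7144775390625), (55.421119689941406, 38.308738708496094), 63.371395111083984) ridge [ 406.8 -299.2] [   0.5    0.9  406.4 -299.4]
hR wh 447 ((409.48291015625, -301.4399719238281), (56.12351989746094, 36.82975769042969), 73.25675201416016) ridge [ 409.7 -300.4] [   0.5    0.8  407.4 -302.7]
hR ((405.4563293457031, -300.2412414550781), (56.00794219970703, 39.50165557861328), 63.52349853515625)
pumpkin [425.6 149.1] 60
pumpkin [425.4 148.5] 104
pumpkin [ 423.2 -144.1] 61
pumpkin [ 420.7 -143.8] 119
```

```bash
python3 -c "
from h import *
plan(405.5,-300,150,-116.5)"; python3 -m pendant '[[[0,0,0,0,-1,0],[0,0,0,0,-1,0],[0,0,0,0,-1,0],[0,0,0,0,-1,0],[0,0,0,0,-1,0]]]' -1 40;  python3 -c "
from h import *
plan(405.5,-300,150,-116.5)"
```

```text
t 0.2 pos [ 248.6 -600.1  230.6] psi -157.5 open 85.4 F [-0.2 -1.2  0.5] j [ 1.44  0.5  -0.43  1.55  0.22  1.14 -0.21]
turn/8deg [ 0.01 -5.12 -0.  ] shift in CURRENT tool /600 [-0.433   0.1348 -0.3618] in TARGET tool [-0.5643  0.1343  0.0108] mm [156.9 300.1 -80.6]
clock: 0.7
ee_pos: [248.3, -599.1, 229.2]
orientation: [-1.574, 0.002, -2.025]
ft_force: [0.0, -0.4, -0.5]
opening: 85.4
t 0.7 pos [ 248.3 -599.1  229.2] psi -116.0 open 85.4 F [ 0.  -0.4 -0.5] j [ 1.54  0.53 -0.58  1.55  0.31  1.16  0.45]
turn/8deg [ 0.02  0.06 -0.02] shift in CURRENT tool /600 [-0.5627  0.1332  0.0172] in TARGET tool [-0.5631  0.132   0.012 ] mm [157.2 299.1 -79.2]
```

```bash
python3 -m pendant '[[[-0.08,0.019,0.002,0,0,0],[-0.08,0.019,0.002,0,0,0],[-0.08,0.019,0.002,0,0,0],[-0.08,0.019,0.002,0,0,0],[-0.08,0.019,0.002,0,0,0],[-0.08,0.019,0.002,0,0,0],[-0.08,0.019,0.002,0,0,0],[0,0,0,0,0,0]]]';  python3 -c "
from h import *
plan(405.5,-300,150,-116.5)
c=camera('wrist');np.savez('w1.npz',**c);cv2.imwrite('pics/w1.png',c['image'][:,:,::-1]);print(c['R'],c['t'])"
```

```text
clock: 1.5
ee_pos: [403.7, -295.9, 146.3]
orientation: [-1.572, 0.001, -2.028]
ft_force: [-1.2, 0.3, -0.0]
opening: 85.3
t 1.5 pos [ 403.7 -295.9  146.3] psi -116.2 open 85.3 F [-1.2  0.3 -0. ] j [ 1.14  0.39 -0.68  1.99  0.32  0.87 -0.16]
turn/8deg [ 0.01  0.04 -0.  ] shift in CURRENT tool /600 [ 0.0049 -0.0061  0.0057] in TARGET tool [ 0.0048 -0.0061  0.0057] mm [ 1.8 -4.1  3.7]
[[ 8.97192035e-01 -4.41640395e-01 -4.61797824e-04]
 [-4.21150046e-01 -8.55879783e-01  3.00170679e-01]
 [-1.32962741e-01 -2.69116257e-01 -9.53885397e-01]] [-492.91418771  -95.67910912  272.63949106]
```

View pics/w1.png

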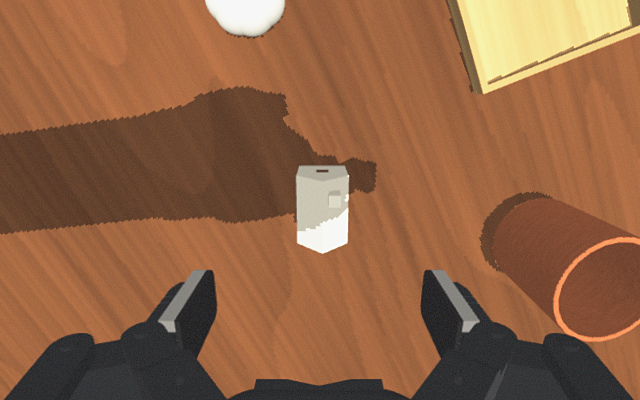

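The wrist view shows the house at (322,210), square to the jaws and between the fingers at columns 190 and 447. The mug is well to the right. I'll check its centre from the wrist depth.

```bash
cat >> h.py <<'E'
def white_obj(c,x,y,rad=50,zmin=6,thr=90):
    W,ok=cloud(c);w=c["image"].astype(int);d=W[...,:2]-[x,y]
    wh=(w.min(-1)>thr)&((w.max(-1)-w.min(-1))<45)&ok&(np.hypot(d[...,0],d[...,1])<rad)&(W[...,2]>zmin)&(W[...,2]<75)
    return W[wh]
E
python3 -c "
from h import *
c=dict(np.load('w1.npz'));P=white_obj(c,405,-300,45,10)
print(len(P),cv2.minAreaRect(P[:,:2].astype(np.float32)),np.percentile(P[:,2],[1,50,99]))
Q=P[P[:,2]>30];print(cv2.minAreaRect(Q[:,:2].astype(np.float32)))
plan(405,-300,3,-116)"
```

```text
4026 ((404.4038391113281, -300.6532897949219), (53.02278137207031, 37.91231918334961), 63.73382568359375) [13.63437865 47.07476108 63.12786076]
((404.3818664550781, -300.6978759765625), (52.923377990722656, 37.91231918334961), 63.73382568359375)
t 1.55 pos [ 402.5 -299.3  146.7] psi -116.4 open 85.2 F [-0.5  0.1  0.6] j [ 1.15  0.39 -0.67  1.99  0.32  0.87 -0.16]
turn/8deg [ 0.   -0.04  0.01] shift in CURRENT tool /600 [-0.0013  0.2395  0.0044] in TARGET tool [-0.0009  0.2395  0.0043] mm [   2.5   -0.7 -143.7]
```

```bash
python3 -m pendant '[[[0,0.075,0.002,0,0,0],[0,0.075,0.002,0,0,0],[0,0.05,0,0,0,0],[0,0.03,0,0,0,0],[0,0,0,0,0,0]]]';  python3 -c "
from h import *
plan(404.4,-300.7,3,-116.3)"
```

```text
clock: 2.05
ee_pos: [404.8, -309.9, 6.2]
orientation: [-1.565, -0.008, -2.037]
ft_force: [-0.7, 0.9, -0.5]
opening: 85.6
t 2.05 pos [ 404.8 -309.9    6.2] psi -116.7 open 85.6 F [-0.7  0.9 -0.5] j [ 1.01  0.63 -0.51  2.04  0.54  0.6  -0.34]
turn/8deg [-0.04 -0.05  0.06] shift in CURRENT tool /600 [-0.0134  0.0051 -0.0075] in TARGET tool [-0.0134  0.0053 -0.0074] mm [-0.4  9.2 -3.2]
```

```bash
python3 -m pendant '[[[-0.013,0.004,-0.006,0,0,0],[0,0,0,0,0,0]]]';  python3 -c "
from h import *
plan(404.4,-300.7,3,-116.3)"
```

```text
clock: 2.25
ee_pos: [404.8, -302.7, 4.3]
orientation: [-1.564, -0.009, -2.04]
ft_force: [0.9, 0.5, -0.3]
opening: 85.5
t 2.25 pos [ 404.8 -302.7    4.3] psi -116.9 open 85.5 F [ 0.9  0.5 -0.3] j [ 1.    0.63 -0.5   2.05  0.55  0.59 -0.36]
turn/8deg [-0.05 -0.07  0.06] shift in CURRENT tool /600 [-0.0027  0.0021 -0.002 ] in TARGET tool [-0.0027  0.0021 -0.002 ] mm [-0.4  2.  -1.3]
```

Well centred, so I'll close.

```bash
python3 -m pendant '[[[0,0,0,0,0,0],[0,0,0,0,0,0],[0,0,0,0,0,0],[0,0,0,0,0,0],[0,0,0,0,0,0],[0,0,0,0,0,0]]]' 1 40; python3 -m pendant '[[[0,0,0,0,0,0],[0,0,0,0,0,0],[0,0,0,0,0,0]]]'; python3 -m pendant '[[[0,-0.03,0,0,0,0],[0,-0.05,0,0,0,0],[0,-0.07,0,0,0,0],[0,-0.07,0,0,0,0],[0,0,0,0,0,0]]]'
python3 -c "
from h import *
a=np.radians(1.3);R=np.array([[np.cos(a),-np.sin(a)],[np.sin(a),np.cos(a)]])
print(R@[-8,-36]+[643,206],R@[-8,36]+[643,206])
a=np.radians(-3.);R=np.array([[np.cos(a),-np.sin(a)],[np.sin(a),np.cos(a)]])
print('pk',R@[-8,-35]+[648,-4],R@[-8,35]+[648,-4])
plan(636,170,135,-88.7)"
```

```text
clock: 2.85
ee_pos: [406.6, -305.2, 8.4]
orientation: [-1.558, -0.012, -2.041]
ft_force: [0.9, -0.6, -1.7]
opening: 37.5
clock: 3.15
ee_pos: [406.3, -305.1, 8.0]
orientation: [-1.559, -0.011, -2.041]
ft_force: [0.5, 0.6, -2.5]
opening: 37.4
clock: 3.65
ee_pos: [404.4, -301.2, 142.2]
orientation: [-1.565, -0.009, -2.039]
ft_force: [1.3, -1.0, -2.1]
opening: 37.1
[635.81880313 169.8277674 ] [634.18531512 241.80923527]
pk [638.17920525 -38.53334607] [641.84272219  31.37072137]
t 3.65 pos [ 404.4 -301.2  142.2] psi -116.8 open 37.1 F [ 1.3 -1.  -2.1] j [ 1.14  0.4  -0.67  1.99  0.34  0.85 -0.19]
turn/8deg [-0.03 -3.52  0.07] shift in CURRENT tool /600 [-0.8751  0.004  -0.0101] in TARGET tool [-0.7763  0.0119  0.4037] mm [231.6 471.2  -7.2]
```

```bash
python3 -m pendant '[[[0,0,0,0,-0.9,0.03],[0,0,0,0,-0.9,0.03],[0,0,0,0,-0.9,0],[0,0,0,0,-0.8,0]]]'; python3 -c "
from h import *
plan(636,170,135,-88.7)"
```

```text
clock: 4.05
ee_pos: [403.7, -301.6, 142.2]
orientation: [-1.567, -0.006, -1.534]
ft_force: [0.7, -0.4, -1.8]
opening: 37.2
t 4.05 pos [ 403.7 -301.6  142.2] psi -87.9 open 37.2 F [ 0.7 -0.4 -1.8] j [ 1.24  0.43 -0.79  1.99  0.4   0.87  0.27]
turn/8deg [-0.03  0.1   0.04] shift in CURRENT tool /600 [-0.7712  0.0092  0.4161] in TARGET tool [-0.7771  0.012   0.4049] mm [232.3 471.6  -7.2]
```

```bash
python3 -m pendant '[[[-0.07,0,0.038,0,0,0],[-0.07,0,0.038,0,0.1,0],[-0.07,0,0.038,0,0,0],[-0.07,0,0.038,0,0,0],[-0.07,0,0.038,0,0,0],[-0.07,0,0.038,0,0,0],[-0.07,0,0.038,0,0,0],[-0.07,0,0.038,0,0,0],[-0.07,0,0.038,0,0,0],[-0.07,0,0.038,0,0,0]]]'; python3 -c "
from h import *
plan(636,170,135,-88.7)"
```

```text
clock: 5.05
ee_pos: [623.2, 124.0, 128.2]
orientation: [-1.579, -0.01, -1.569]
ft_force: [1.0, -0.2, -1.5]
opening: 37.5
t 5.05 pos [623.2 124.  128.2] psi -89.9 open 37.5 F [ 1.  -0.2 -1.5] j [ 0.28  0.68 -0.75  1.66  0.53  1.03 -0.64]
turn/8deg [ 0.06 -0.15  0.07] shift in CURRENT tool /600 [-0.0765 -0.0123  0.0213] in TARGET tool [-0.0762 -0.0114  0.023 ] mm [12.8 46.   6.8]
```

```bash
python3 -m pendant '[[[-0.05,0,0.015,0.05,-0.15,0.07],[-0.026,0,0.008,0,0,0],[0,0,0,0,0,0]]]'; python3 -c "
from h import *
plan(636,170,20,-88.7)
c=camera('wrist');np.savez('w2.npz',**c);cv2.imwrite('pics/w2.png',c['image'][:,:,::-1])"
```

```text
clock: 5.35
ee_pos: [636.0, 182.7, 124.1]
orientation: [-1.574, 0.007, -1.536]
ft_force: [-0.0, 0.2, -1.9]
opening: 36.9
t 5.35 pos [636.  182.7 124.1] psi -88.0 open 36.9 F [-0.   0.2 -1.9] j [ 0.19  0.73 -0.75  1.59  0.54  1.04 -0.68]
turn/8deg [ 0.02  0.09 -0.05] shift in CURRENT tool /600 [ 2.240e-02  1.734e-01 -1.000e-04] in TARGET tool [ 0.0212  0.1735 -0.0005] mm [   0.   -12.7 -104.1]
```

View pics/w2.png

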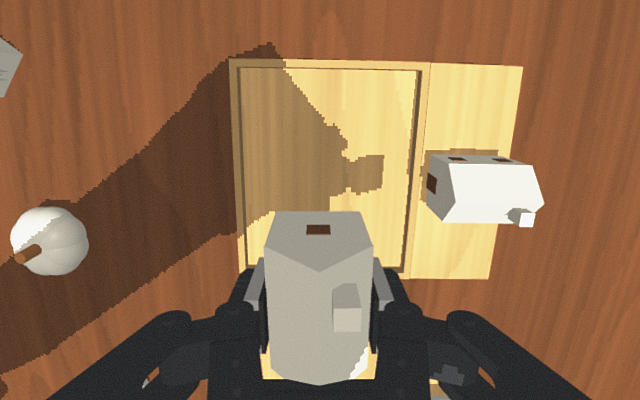

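The wrist view shows the held house upright at (320,300) over the house tray. The tray's near wall is at column 235, its ledge wall at column 422 and its left wall at row 64. I'll check the tray pose from this view.

```bash
python3 -c "
from h import *
c=dict(np.load('w2.npz'));W,ok=cloud(c)
for r,cc in((100,236),(180,239),(64,300),(66,400),(100,425),(220,412),(66,236)): print(r,cc,W[r-1:r+2,cc-1:cc+2].reshape(-1,3).mean(0).round(1), W[r,cc].round(1))
w=c['image'].astype(int);m=(w[...,0]-w[...,2]>60)&(w[...,0]>225)
for r in (80,100):print([ (int(k)) for k in np.where(np.diff((W[r,:,2]>10).astype(int)))[0]], [W[r,k].round(0) for k in np.where(np.diff((W[r,:,2]>10).astype(int)))[0]])
"
```

```text
100 236 [577.5 255.6  15.3] [577.5 255.6  15.4]
180 239 [578.1 199.7  15.5] [578.2 199.8  15.9]
64 300 [620.7 279.9  15.8] [620.6 280.   15.3]
66 400 [687.  281.2  15.5] [687.1 281.2  15.4]
100 425 [706.  260.1  16.1] [706.  260.1  16. ]
220 412 [706.5 173.6  15.7] [706.4 173.8  16.2]
66 236 [578.1 277.5  15.7] [578.  277.6  15.1]
[229, 238, 401, 402, 419, 520, 547, 548, 630, 631, 636, 637] [array([569., 269.,  -1.]), array([578., 269.,  11.]), array([691., 273.,   5.]), array([634., 259., 267.]), array([703., 273.,   8.]), array([770., 276.,  16.]), array([800., 279.,  -2.]), array([634., 259., 267.]), array([866., 283.,  -2.]), array([634., 259., 267.]), array([871., 284.,  -3.]), array([634., 259., 267.])]
[99, 100, 230, 239, 417, 517, 537, 538] [array([471., 253.,  -1.]), array([634., 259., 267.]), array([570., 255.,  -0.]), array([579., 256.,  11.]), array([703., 260.,   8.]), array([770., 263.,  16.]), array([794., 264.,  -0.]), array([634., 259., 267.])]
```

```bash
python3 -m pendant '[[[0.018,0.03,0,0,0,0],[0.006,0.06,0,0,0,0],[0,0.04,0,0,0,0],[0,0,0,0,0,0]]]'; python3 -c "
from h import *
plan(635,168,15,-88.7)"
```

```text
clock: 5.8
ee_pos: [635.2, 158.6, 41.5]
orientation: [-1.577, -0.001, -1.542]
ft_force: [-0.8, -0.5, -1.8]
opening: 37.7
t 5.8 pos [635.2 158.6  41.5] psi -88.4 open 37.7 F [-0.8 -0.5 -1.8] j [ 0.18  0.81 -0.69  1.64  0.62  0.92 -0.71]
turn/8deg [0.04 0.04 0.01] shift in CURRENT tool /600 [-0.0158  0.0442  0.0004] in TARGET tool [-0.0157  0.0442  0.0001] mm [ -0.2   9.4 -26.5]
```

```bash
python3 -m pendant '[[[-0.01,0,0,0.04,0,0],[-0.006,0.01,0,0,0,0],[0,0.01,0,0,0,0],[0,0.01,0,0,0,0],[0,0,0,0,0,0]]]'; python3 -c "
from h import *
plan(635,168,13,-88.7)"
```

```text
clock: 6.3
ee_pos: [636.9, 166.6, 25.7]
orientation: [-1.567, -0.002, -1.545]
ft_force: [0.1, 0.5, -1.9]
opening: 37.3
t 6.3 pos [636.9 166.6  25.7] psi -88.5 open 37.3 F [ 0.1  0.5 -1.9] j [ 0.16  0.83 -0.67  1.65  0.64  0.89 -0.74]
turn/8deg [-0.03  0.02  0.01] shift in CURRENT tool /600 [-0.0024  0.0212 -0.0032] in TARGET tool [-0.0024  0.0212 -0.0031] mm [ -1.9   1.4 -12.7]
```

```bash
python3 -m pendant '[[[-0.002,0.01,-0.002,0,0,0],[0,0.006,0,0,0,0],[0,0.003,0,0,0,0],[0,0,0,0,0,0]]]'; python3 -m pendant '[[[0,0.004,0,0,0,0],[0,0,0,0,0,0]]]'
```

```text
clock: 6.7
ee_pos: [636.2, 168.4, 14.1]
orientation: [-1.566, -0.002, -1.545]
ft_force: [0.2, -1.1, -1.4]
opening: 37.5
clock: 6.9
ee_pos: [636.9, 168.8, 13.3]
orientation: [-1.564, -0.002, -1.545]
ft_force: [-1.0, 0.2, -1.5]
opening: 37.3
```

```bash
python3 -m pendant '[[[0,0.003,0,0,0,0],[0,0,0,0,0,0]]]'; python3 -m pendant '[[[0,0.003,0,0,0,0],[0,0,0,0,0,0]]]';python3 -c "
from h import *
print(sense()['ft_force'])
c=camera('wrist');cv2.imwrite('pics/w3.png',c['image'][:,:,::-1])
c=camera('scene');cv2.imwrite('pics/s3.png',cv2.resize(c['image'][180:300,180:480,::-1],None,fx=2.6,fy=2.6))"
```

```text
clock: 7.1
ee_pos: [637.5, 169.2, 13.2]
orientation: [-1.563, -0.002, -1.545]
ft_force: [-0.0, -0.5, -0.7]
opening: 37.7
clock: 7.3
ee_pos: [637.9, 169.5, 13.1]
orientation: [-1.562, -0.002, -1.545]
ft_force: [-1.0, -1.1, -1.6]
opening: 37.3
[-0.9776424  -1.06988239 -1.59933276]
```

View pics/s3.png

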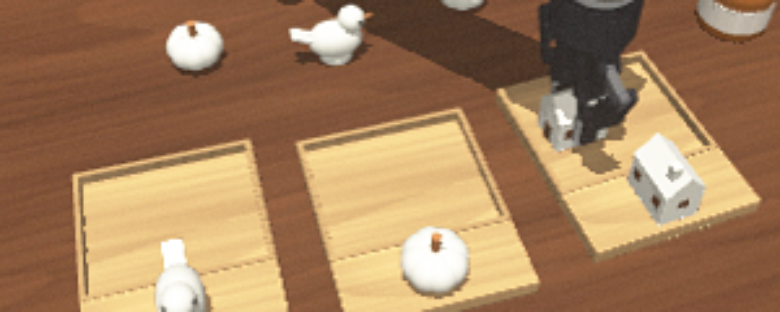

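```bash
python3 -m pendant '[[[0,0.006,0,-0.04,0,0]]]'; python3 -m pendant '[[[0,0.006,0,-0.04,0,0]]]';python3 -m pendant '[[[0,0.004,0,0,0,0]]]'
```

```text
clock: 7.5
ee_pos: [638.0, 169.8, 12.5]
orientation: [-1.567, -0.004, -1.545]
ft_force: [-18.3, -6.3, 37.8]
opening: 37.4
clock: 7.6
ee_pos: [638.1, 169.8, 12.6]
orientation: [-1.573, -0.006, -1.545]
ft_force: [-13.1, -5.6, 31.9]
opening: 37.3
clock: 7.7
ee_pos: [638.0, 169.8, 12.7]
orientation: [-1.573, -0.007, -1.545]
ft_force: [-5.9, -1.3, 11.5]
opening: 38.0
```

```bash
python3 -m pendant '[[[0,0,0,0,0,0],[0,0,0,0,0,0],[0,0,0,0,0,0]]]' -0.3; python3 -m pendant '[[[0,-0.02,0,0,0,0],[0,-0.05,0,0,0,0],[0,-0.08,0,0,0,0],[0,-0.05,0,0,0,0],[0,0,0,0,0,0]]]'; python3 -c "
from h import *
plan(385.3,284.5,140,-35.2)
c=camera('wrist');cv2.imwrite('pics/w4.png',c['image'][:,:,::-1]);c['image'];np.savez('w4.npz',**c)
P=white_obj(c,638,170,50,12);print(cv2.minAreaRect(P[:,:2].astype(np.float32)),np.percentile(P[:,2],[1,50,99]))"
```

```text
clock: 8.0
ee_pos: [638.7, 170.0, 13.0]
orientation: [-1.571, -0.007, -1.545]
ft_force: [0.2, 0.0, 0.5]
opening: 55.9
clock: 8.5
ee_pos: [637.4, 170.9, 135.9]
orientation: [-1.577, -0.006, -1.545]
ft_force: [1.0, 0.3, -0.4]
opening: 55.6
t 8.5 pos [637.4 170.9 135.9] psi -88.5 open 55.6 F [ 1.   0.3 -0.4] j [ 0.2   0.71 -0.75  1.59  0.54  1.07 -0.67]
turn/8deg [ 0.06 -6.66  0.02] shift in CURRENT tool /600 [-0.2003 -0.0055 -0.4151] in TARGET tool [-0.4525 -0.0069 -0.0875] mm [-252.1  113.6    4.1]
((638.4014282226562, 171.6871337890625), (38.02082061767578, 53.419349670410156), 1.4110016822814941) [14.92383429 52.10688809 68.19406381]
```

View pics/w4.png

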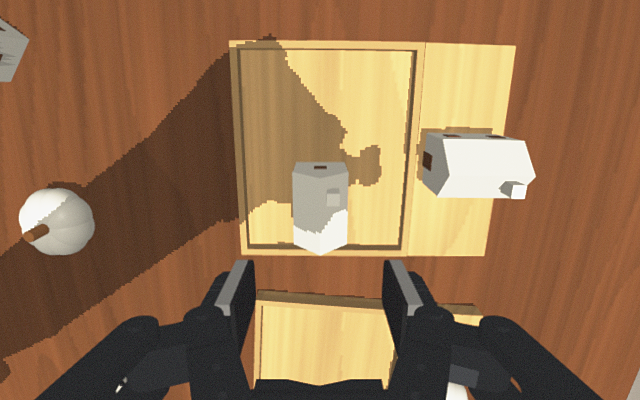

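The house stands square in the tray, at (320,205) in this view. On to the left house.

```bash
python3 -m pendant '[[[0,0,0,0,-0.95,0],[0,0,0,0,-0.95,0],[0,0,0,0,-0.95,0],[0,0,0,0,-0.95,0],[0,0,0,0,-0.95,0],[0,0,0,0,-0.95,0],[0,0,0,0,-0.95,0]]]' -1; python3 -c "
from h import *
plan(385.3,284.5,140,-35.2)"
```

```text
clock: 9.25
ee_pos: [632.2, 167.9, 126.8]
orientation: [-1.59, 0.009, -0.58]
ft_force: [0.7, -0.7, 1.0]
opening: 85.2
t 9.25 pos [632.2 167.9 126.8] psi -33.2 open 85.2 F [ 0.7 -0.7  1. ] j [ 0.31  0.8  -0.95  1.59  0.7   1.14  0.18]
turn/8deg [ 0.14  0.25 -0.06] shift in CURRENT tool /600 [-0.4508 -0.0166 -0.0632] in TARGET tool [-0.4482 -0.0219 -0.0784] mm [-246.9  116.6   13.2]
```

```bash
python3 -m pendant '[[[-0.07,-0.005,-0.01,0.14,0.25,-0.06],[-0.07,-0.005,-0.013,0,0,0],[-0.07,-0.003,-0.013,0,0,0],[-0.07,-0.003,-0.013,0,0,0],[-0.07,-0.003,-0.013,0,0,0],[-0.07,-0.003,-0.013,0,0,0],[0,0,0,0,0,0]]]' -1; python3 -c "
from h import *
c=camera('wrist');cv2.imwrite('pics/w5.png',c['image'][:,:,::-1]);np.savez('w5.npz',**c)
P=white_obj(c,385.3,284.5,45,10);print(cv2.minAreaRect(P[:,:2].astype(np.float32)),np.percentile(P[:,2],[1,50,99]))
plan(385.3,284.5,0,-35.2)"
```

```text
clock: 9.95
ee_pos: [387.4, 273.2, 131.9]
orientation: [-1.58, 0.012, -0.617]
ft_force: [0.4, -0.1, -0.6]
opening: 85.5
((385.0027770996094, 285.3966369628906), (37.974979400634766, 53.30775451660156), 54.63661193847656) [17.09574315 47.23620119 62.97547693]
t 10.0 pos [390.2 271.7 131.7] psi -35.5 open 85.4 F [ 0.9 -0.8 -0.3] j [ 0.21  0.54 -1.08  2.04  0.59  0.93 -0.24]
turn/8deg [ 0.06 -0.04 -0.08] shift in CURRENT tool /600 [-0.0167  0.2195  0.0146] in TARGET tool [-0.019   0.2195  0.0127] mm [  -4.9   12.8 -131.7]
```

View pics/w5.png

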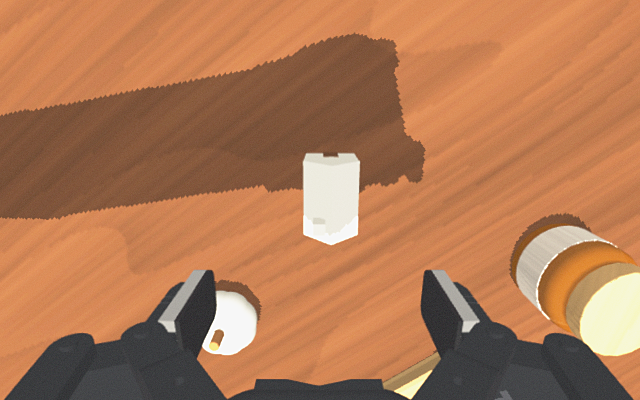

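The house is at (331,195), square to the jaws. The pumpkin at (232,322) and the jar at (580,280) are clear of the finger path.

```bash
python3 -m pendant '[[[-0.022,0.05,0.015,0.05,0,-0.08],[0,0.07,0,0,0,0],[0,0.05,0,0,0,0],[0,0.025,0,0,0,0],[0,0,0,0,0,0]]]' -1; python3 -c "
from h import *
plan(385.0,285.4,3,-35.3)"
```

```text
clock: 10.5
ee_pos: [390.4, 282.8, 8.0]
orientation: [-1.574, -0.003, -0.628]
ft_force: [-0.3, -0.7, 0.6]
opening: 85.2
t 10.5 pos [390.4 282.8   8. ] psi -36.0 open 85.2 F [-0.3 -0.7  0.6] j [-0.    0.72 -0.84  2.09  0.85  0.72 -0.47]
turn/8deg [ 0.02 -0.09  0.02] shift in CURRENT tool /600 [-0.0098  0.0083 -0.0018] in TARGET tool [-0.0098  0.0084 -0.0017] mm [-5.4  2.6 -5. ]
```

```bash
python3 -m pendant '[[[-0.01,0.008,-0.002,0,-0.09,0],[0,0.002,0,0,0,0]]]'; python3 -m pendant '[[[0,0,0,0,0,0],[0,0,0,0,0,0],[0,0,0,0,0,0],[0,0,0,0,0,0],[0,0,0,0,0,0],[0,0,0,0,0,0],[0,0,0,0,0,0]]]' 1 40; python3 -m pendant '[[[0,-0.03,0,0,0,0],[0,-0.05,0,0,0,0],[0,-0.07,0,0,0,0],[0,-0.07,0,0,0,0],[0,0,0,0,0,0]]]'
python3 -c "
from h import *
plan(636,239,140,-88.7)"
```

```text
clock: 10.7
ee_pos: [385.5, 284.9, 1.4]
orientation: [-1.575, -0.003, -0.617]
ft_force: [0.2, -0.2, 0.2]
opening: 85.5
clock: 11.4
ee_pos: [388.1, 285.5, 4.1]
orientation: [-1.57, -0.006, -0.618]
ft_force: [1.1, 0.0, -1.4]
opening: 37.8
clock: 11.9
ee_pos: [385.4, 285.5, 138.7]
orientation: [-1.575, -0.002, -0.616]
ft_force: [0.8, 0.8, -0.5]
opening: 37.5
t 11.9 pos [385.4 285.5 138.7] psi -35.3 open 37.5 F [ 0.8  0.8 -0.5] j [ 0.18  0.52 -1.08  2.03  0.59  0.94 -0.26]
turn/8deg [0.02 6.67 0.03] shift in CURRENT tool /600 [ 0.3856 -0.002   0.1782] in TARGET tool [ 0.0869 -0.0021  0.4158] mm [250.6 -46.5   1.3]
```

```bash
python3 -m pendant '[[[0,0,0,0,0.95,0],[0,0,0,0,0.95,0],[0,0,0,0,0.95,0],[0,0,0,0,0.95,0],[0,0,0,0,0.95,0],[0,0,0,0,0.95,0],[0,0,0,0,0.9,0]]]'; python3 -c "
from h import *
plan(636,239,140,-88.7)"
```

```text
clock: 12.6
ee_pos: [384.2, 282.6, 136.6]
orientation: [-1.573, -0.008, -1.574]
ft_force: [0.6, 0.5, -1.4]
opening: 37.6
t 12.6 pos [384.2 282.6 136.6] psi -90.2 open 37.6 F [ 0.6  0.5 -1.4] j [ 0.02  0.42 -0.86  2.04  0.43  0.87 -1.08]
turn/8deg [ 0.02 -0.19  0.06] shift in CURRENT tool /600 [ 0.0712 -0.006   0.4198] in TARGET tool [ 0.0822 -0.0056  0.4178] mm [251.8 -43.6   3.4]
```

```bash
python3 -m pendant '[[[0.015,0,0.07,0,-0.19,0.06],[0.014,-0.001,0.07,0,0,0],[0.014,-0.001,0.07,0,0,0],[0.014,-0.001,0.07,0,0,0],[0.014,-0.001,0.07,0,0,0],[0.012,0,0.06,0,0,0],[0,0,0,0,0,0]]]'; python3 -c "
from h import *
plan(636,239,30,-88.7)"
```

```text
clock: 13.3
ee_pos: [635.5, 232.7, 131.1]
orientation: [-1.578, -0.008, -1.546]
ft_force: [-0.5, -1.1, -1.1]
opening: 37.7
t 13.3 pos [635.5 232.7 131.1] psi -88.6 open 37.7 F [-0.5 -1.1 -1.1] j [ 0.09  0.74 -0.73  1.54  0.54  1.08 -0.75]
turn/8deg [0.05 0.02 0.06] shift in CURRENT tool /600 [-0.0118  0.1684  0.0023] in TARGET tool [-0.0105  0.1685  0.0011] mm [   0.5    6.3 -101.1]
```

```bash
python3 -m pendant '[[[-0.012,0.04,0,0.05,0,0.06],[-0.003,0.06,0,0,0,0],[-0.003,0.05,0,0,0,0],[0,0.01,0,0,0,0],[0,0,0,0,0,0]]]'; python3 -c "
from h import *
plan(636,239,12,-88.7)"
```

```text
clock: 13.8
ee_pos: [632.9, 242.6, 28.3]
orientation: [-1.576, -0.001, -1.547]
ft_force: [0.5, 0.8, -1.9]
opening: 37.8
t 13.8 pos [632.9 242.6  28.3] psi -88.7 open 37.8 F [ 0.5  0.8 -1.9] j [ 0.04  0.86 -0.66  1.58  0.62  0.93 -0.82]
turn/8deg [0.04 0.01 0.01] shift in CURRENT tool /600 [0.006  0.0271 0.0051] in TARGET tool [0.006  0.0271 0.005 ] mm [  3.1  -3.6 -16.3]
```

```bash
python3 -m pendant '[[[0.006,0.015,0.005,0.04,0,0],[0,0.008,0,0,0,0],[0,0.004,0,0,0,0],[0,0,0,0,0,0]]]'; python3 -m pendant '[[[0,0.003,0,0,0,0]]]';python3 -m pendant '[[[0,0.003,0,0,0,0]]]'
```

```text
clock: 14.2
ee_pos: [638.0, 239.5, 14.7]
orientation: [-1.565, 0.0, -1.548]
ft_force: [-0.5, -0.0, -1.3]
opening: 37.5
clock: 14.3
ee_pos: [638.8, 239.8, 13.9]
orientation: [-1.564, 0.001, -1.548]
ft_force: [0.4, 0.4, -0.9]
opening: 37.4
clock: 14.4
ee_pos: [639.2, 239.9, 12.6]
orientation: [-1.563, 0.001, -1.548]
ft_force: [-0.1, 0.2, -1.2]
opening: 37.2
```

```bash
python3 -m pendant '[[[0,0.003,0,0,0,0]]]';python3 -m pendant '[[[0,0.003,0,0,0,0]]]'
```

```text
clock: 14.5
ee_pos: [639.5, 240.1, 11.1]
orientation: [-1.562, 0.001, -1.548]
ft_force: [0.6, -0.3, -1.4]
opening: 37.6
clock: 14.6
ee_pos: [639.7, 240.2, 9.4]
orientation: [-1.562, 0.001, -1.548]
ft_force: [-0.7, -0.2, -1.0]
opening: 37.5
```

```bash
python3 -m pendant '[[[0,0.002,0,-0.06,0,0]]]';python3 -m pendant '[[[0,0.002,0,0,0,0]]]'
```

```text
clock: 14.7
ee_pos: [639.4, 240.3, 8.5]
orientation: [-1.57, 0.001, -1.547]
ft_force: [-2.9, -1.2, 8.5]
opening: 37.3
clock: 14.8
ee_pos: [639.4, 240.4, 8.4]
orientation: [-1.571, 0.0, -1.548]
ft_force: [-4.2, -3.5, 13.1]
opening: 37.7
```

Contact on the tray floor. I'll release and go up.

```bash
python3 -m pendant '[[[0,0,0,0,0,0],[0,0,0,0,0,0],[0,0,0,0,0,0]]]' -0.3; python3 -m pendant '[[[0,-0.02,0,0,0,0],[0,-0.05,0,0,0,0],[0,-0.08,0,0,0,0],[0,-0.05,0,0,0,0],[0,0,0,0,0,0]]]'; python3 -c "
from h import *
plan(425.5,148.8,120,-70)
c=camera('wrist');cv2.imwrite('pics/w6.png',c['image'][:,:,::-1])
P=white_obj(c,638,241,40,12);print(cv2.minAreaRect(P[:,:2].astype(np.float32)),np.percentile(P[:,2],[1,50,99]))"
```

```text
clock: 15.1
ee_pos: [640.2, 240.8, 9.0]
orientation: [-1.571, 0.001, -1.548]
ft_force: [-0.8, -0.3, 0.0]
opening: 55.8
clock: 15.6
ee_pos: [639.2, 241.0, 134.0]
orientation: [-1.574, 0.001, -1.547]
ft_force: [-0.1, 1.0, 1.0]
opening: 55.3
t 15.6 pos [639.2 241.  134. ] psi -88.6 open 55.3 F [-0.1  1.   1. ] j [ 0.08  0.74 -0.74  1.53  0.54  1.08 -0.76]
turn/8deg [ 0.02 -2.33 -0.01] shift in CURRENT tool /600 [ 0.145   0.0243 -0.3597] in TARGET tool [ 0.0225  0.0234 -0.3872] mm [-213.7  -92.2  -14. ]
((639.87939453125, 242.754638671875), (37.82284164428711, 53.264461517333984), 1.5761481523513794) [16.62368623 52.17408559 68.01687455]
```

View pics/w6.png

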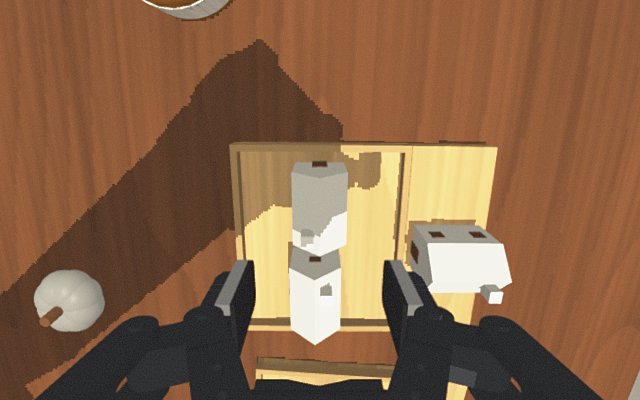

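Both houses stand side by side, at (320,205) and (315,295). Next is the left pumpkin.

```bash
python3 -m pendant '[[[0.029,0,-0.072,0,0.1,0],[0.029,0.003,-0.072,0,0.1,0],[0.029,0.003,-0.072,0,0.1,0],[0.029,0.003,-0.072,0,0.1,0],[0.029,0.003,-0.072,0,0.1,0],[0,0,0,0,0,0]]]' -1; python3 -c "
from h import *
c=camera('wrist');cv2.imwrite('pics/w7.png',c['image'][:,:,::-1])
P=white_obj(c,425.5,148.8,40,10);print(cv2.minEnclosingCircle(P[:,:2].astype(np.float32)),np.percentile(P[:,2],[1,50,99]))
plan(425.5,148.8,0,-92)"
```

```text
clock: 16.25
ee_pos: [407.9, 148.8, 118.3]
orientation: [-1.588, -0.004, -1.621]
ft_force: [-0.6, -0.6, -0.9]
opening: 85.3
((426.95556640625, 147.61878967285156), 27.951047897338867) [18.37298694 32.35171796 35.86109256]
t 16.3 pos [412.3 150.5 119.5] psi -92.9 open 85.3 F [ 0.8 -0.3  0.4] j [ 0.33  0.39 -0.85  2.14  0.4   0.79 -0.83]
turn/8deg [ 0.09 -0.12  0.  ] shift in CURRENT tool /600 [0.0015 0.1988 0.0247] in TARGET tool [0.002  0.1991 0.0221] mm [  13.2   -1.7 -119.5]
```

View pics/w7.png

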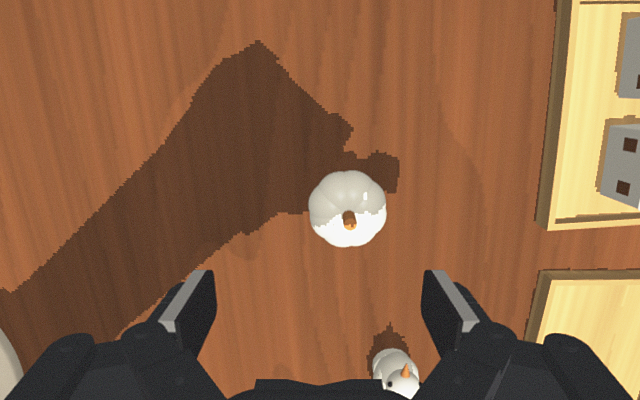

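The pumpkin is at (347,208), clear of everything. I'll centre on it and descend.

```bash
python3 -m pendant '[[[0.004,0.03,0.025,0.09,0,0],[0,0.06,0,0,0,0],[0,0.05,0,0,0,0],[0,0.03,0,0,0,0],[0,0.01,0,0,0,0]]]' -1; python3 -c "
from h import *
plan(427,147.6,-1,-92.5)"
```

```text
clock: 16.8
ee_pos: [436.1, 148.8, 8.5]
orientation: [-1.561, 0.003, -1.625]
ft_force: [-0.4, 0.3, 0.8]
opening: 85.2
t 16.8 pos [436.1 148.8   8.5] psi -93.1 open 85.2 F [-0.4  0.3  0.8] j [ 0.15  0.6  -0.64  2.15  0.67  0.58 -1.04]
turn/8deg [-0.07 -0.08 -0.02] shift in CURRENT tool /600 [ 0.0029  0.0156 -0.0152] in TARGET tool [ 0.0027  0.0158 -0.0151] mm [-9.1 -1.2 -9.5]
```

```bash
python3 -m pendant '[[[0.002,0.006,-0.015,-0.07,0,0],[0,0.004,0,0,0,0],[0,0.002,0,0,0,0]]]' -1; python3 -c "
from h import *
plan(427,147.6,-1,-92.5)"
```

```text
clock: 17.1
ee_pos: [427.8, 149.5, 0.7]
orientation: [-1.572, 0.004, -1.625]
ft_force: [0.4, 1.0, 0.2]
opening: 85.4
t 17.1 pos [427.8 149.5   0.7] psi -93.1 open 85.4 F [0.4 1.  0.2] j [ 0.14  0.61 -0.63  2.16  0.68  0.57 -1.05]
turn/8deg [ 0.01 -0.07 -0.03] shift in CURRENT tool /600 [ 0.0033  0.0028 -0.0012] in TARGET tool [ 0.0033  0.0028 -0.0013] mm [-0.8 -1.9 -1.7]
```

```bash
python3 -m pendant '[[[0.003,0.003,-0.001,0,0,0],[0,0.001,0,0,0,0],[0,0.001,0,0,0,0],[0,0.001,0,0,0,0],[0,0,0,0,0,0],[0,0,0,0,0,0]]]' 1 40;python3 -m pendant '[[[0,-0.02,0,0,0,0],[0,-0.05,0,0,0,0],[0,-0.07,0,0,0,0],[0,-0.07,0,0,0,0],[0,0,0,0,0,0]]]'; python3 -c "
from h import *
c=camera('wrist');cv2.imwrite('pics/w8.png',c['image'][:,:,::-1])
plan(641,31,135,-93)"
```

```text
clock: 17.7
ee_pos: [428.9, 147.8, 0.3]
orientation: [-1.567, 0.004, -1.625]
ft_force: [-0.4, 0.0, -1.6]
opening: 54.6
clock: 18.2
ee_pos: [427.2, 147.8, 132.1]
orientation: [-1.57, 0.004, -1.623]
ft_force: [0.2, 0.3, -0.4]
opening: 54.3
t 18.25 pos [426.1 146.8 130.2] psi -93.0 open 54.5 F [ 0.3 -0.3 -1.4] j [ 0.36  0.38 -0.87  2.11  0.4   0.82 -0.81]
turn/8deg [ 0.01 -0.   -0.02] shift in CURRENT tool /600 [ 0.1739 -0.0091  0.3679] in TARGET tool [ 0.174  -0.0079  0.3679] mm [ 214.9 -115.8    4.8]
```

View pics/w8.png

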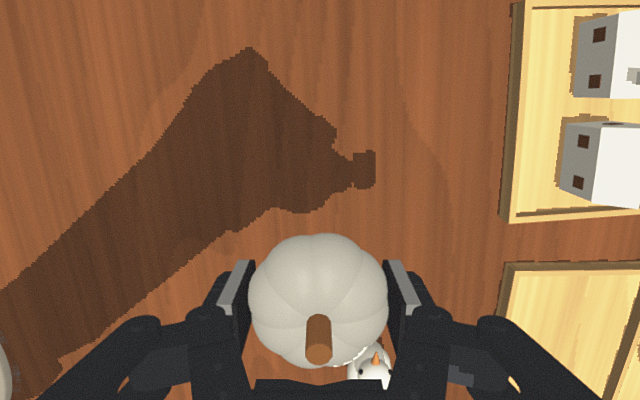

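The pumpkin is held upright at (320,300). I'll carry it to the left side of the pumpkin tray.

```bash
python3 -m pendant '[[[0.03,-0.003,0.064,0,0,0],[0.03,-0.003,0.064,0,0,0],[0.03,-0.003,0.064,0,0,0],[0.03,-0.003,0.064,0,0,0],[0.027,-0.003,0.06,0,0,0],[0.02,-0.003,0.04,0,0,0],[0,0,0,0,0,0]]]'; python3 -c "
from h import *
c=camera('wrist');cv2.imwrite('pics/w9.png',c['image'][:,:,::-1]);np.savez('w9.npz',**c)
plan(641,31,25,-93)"
```

```text
clock: 18.95
ee_pos: [635.8, 28.4, 134.8]
orientation: [-1.582, -0.004, -1.62]
ft_force: [0.1, -0.9, -1.5]
opening: 54.2
t 19.0 pos [633.8  29.8 134.3] psi -92.7 open 54.4 F [ 0.3 -0.2 -1.3] j [ 0.43  0.67 -0.74  1.65  0.51  1.04 -0.52]
turn/8deg [0.1  0.03 0.02] shift in CURRENT tool /600 [-0.0033  0.1821  0.0143] in TARGET tool [-0.0027  0.1822  0.0119] mm [   7.2    1.2 -109.3]
```

View pics/w9.png

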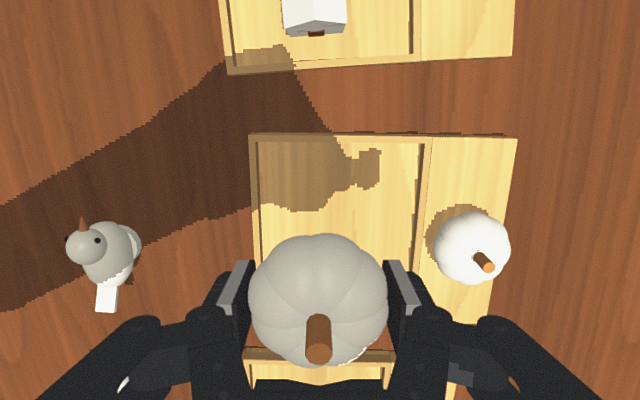

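```bash
python3 -c "
from h import *
c=dict(np.load('w9.npz'));W,ok=cloud(c)
for r,cc in((170,255),(220,257),(138,300),(138,400),(136,256)): print(r,cc,W[r,cc].round(1))
for r in (150,180,220):
  k=np.where(np.diff((W[r,:,2]>10.5).astype(int)))[0];print([(int(i),W[r,i].round(0)) for i in k if 240<i<460])
"; python3 -m pendant '[[[-0.003,0.04,0.014,0.1,0,0],[0,0.06,0,0,0,0],[0,0.05,0,0,0,0],[0,0.01,0,0,0,0]]]'; python3 -c "
from h import *
plan(641,31,8,-93)"
```

```text
170 255 [588.9  53.8  16.4]
220 257 [586.4  14.2  16.2]
138 300 [623.9  75.5  14.3]
138 400 [696.5  72.3  15.3]
136 256 [592.   78.7  15.6]
[(243, array([578.,  67.,  -1.])), (244, array([642., 106., 277.])), (248, array([582.,  67.,   0.])), (256, array([590.,  68.,  12.])), (421, array([714.,  62.,   9.]))]
[(249, array([580.,  43.,  -0.])), (257, array([589.,  46.,  14.])), (379, array([683.,  39.,   5.])), (380, array([642., 106., 277.])), (418, array([712.,  39.,   9.]))]
[(251, array([578.,   9.,   1.])), (259, array([587.,  13.,  12.])), (414, array([710.,   6.,   8.]))]
clock: 19.4
ee_pos: [637.4, 34.7, 34.5]
orientation: [-1.574, -0.002, -1.614]
ft_force: [-0.2, 0.1, -1.3]
opening: 54.0
t 19.4 pos [637.4  34.7  34.5] psi -92.5 open 54.0 F [-0.2  0.1 -1.3] j [ 0.37  0.79 -0.66  1.69  0.61  0.88 -0.6 ]
turn/8deg [0.02 0.07 0.01] shift in CURRENT tool /600 [0.0057 0.0442 0.0064] in TARGET tool [0.0058 0.0442 0.0063] mm [  3.6  -3.7 -26.5]
```

```bash
python3 -m pendant '[[[0.003,0.02,0.01,0.02,0.07,0],[0,0.014,0,0,0,0],[0,0.004,0,0,0,0],[0,0,0,0,0,0]]]'; python3 -m pendant '[[[0,0.003,0,0,0,0]]]';python3 -m pendant '[[[0,0.003,0,0,0,0]]]'
```

```text
clock: 19.8
ee_pos: [642.3, 34.7, 11.3]
orientation: [-1.572, -0.001, -1.622]
ft_force: [-0.7, 0.4, -1.0]
opening: 54.4
clock: 19.9
ee_pos: [643.2, 34.9, 10.5]
orientation: [-1.571, -0.001, -1.622]
ft_force: [-0.3, -0.1, -0.5]
opening: 54.2
clock: 20.0
ee_pos: [643.8, 34.9, 9.5]
orientation: [-1.569, -0.001, -1.622]
ft_force: [0.4, 0.8, -1.6]
opening: 54.2
```

```bash
for i in 1; do python3 -m pendant '[[[0,0.003,0,0,0,0]]]'; python3 -m pendant '[[[0,0.003,0,0,0,0]]]'; done; python3 -m pendant '[[[0,0.002,0,0,0,0]]]'
```

```text
clock: 20.1
ee_pos: [644.4, 34.9, 8.3]
orientation: [-1.568, -0.001, -1.622]
ft_force: [0.9, -0.2, -1.2]
opening: 54.3
clock: 20.2
ee_pos: [644.7, 34.8, 6.8]
orientation: [-1.567, -0.001, -1.622]
ft_force: [-0.4, -0.6, -0.9]
opening: 54.5
clock: 20.3
ee_pos: [644.8, 34.7, 5.6]
orientation: [-1.567, -0.001, -1.622]
ft_force: [0.8, 1.4, -1.1]
opening: 54.5
```

```bash
python3 -m pendant '[[[0,0.002,0,0,0,0]]]';python3 -m pendant '[[[0,0.001,0,0,0,0]]]'
```

```text
clock: 20.4
ee_pos: [644.9, 34.6, 4.7]
orientation: [-1.567, -0.001, -1.622]
ft_force: [-3.7, -1.4, 11.9]
opening: 54.3
clock: 20.5
ee_pos: [644.9, 34.6, 4.7]
orientation: [-1.567, -0.002, -1.622]
ft_force: [-3.3, -0.5, 6.7]
opening: 54.6
```

```bash
python3 -m pendant '[[[0,0,0,0,0,0],[0,0,0,0,0,0],[0,0,0,0,0,0]]]' -0.7; python3 -m pendant '[[[0,-0.02,0,0,0,0],[0,-0.05,0,0,0,0],[0,-0.08,0,0,0,0],[0,-0.05,0,0,0,0],[0,0,0,0,0,0]]]'; python3 -c "
from h import *
plan(424,-144,125,-95)
c=camera('wrist');cv2.imwrite('pics/w10.png',c['image'][:,:,::-1])
P=white_obj(c,645,34,38,15);print(cv2.minEnclosingCircle(P[:,:2].astype(np.float32)),np.percentile(P[:,2],[1,50,99]))"
```

```text
clock: 20.8
ee_pos: [645.4, 34.8, 5.1]
orientation: [-1.566, -0.001, -1.622]
ft_force: [0.8, 0.2, 0.9]
opening: 72.2
clock: 21.3
ee_pos: [644.1, 35.7, 130.5]
orientation: [-1.568, -0.001, -1.621]
ft_force: [0.5, 0.6, 0.1]
opening: 72.6
t 21.3 pos [644.1  35.7 130.5] psi -92.9 open 72.6 F [0.5 0.6 0.1] j [ 0.41  0.68 -0.73  1.64  0.52  1.02 -0.54]
turn/8deg [-0.02  0.27  0.  ] shift in CURRENT tool /600 [ 0.3175  0.0086 -0.3513] in TARGET tool [ 0.3303  0.0092 -0.3393] mm [-220.1 -179.7   -5.5]
((645.1865234375, 34.99378967285156), 27.526752471923828) [23.35422134 37.39581163 40.9914142 ]
```

View pics/w10.png

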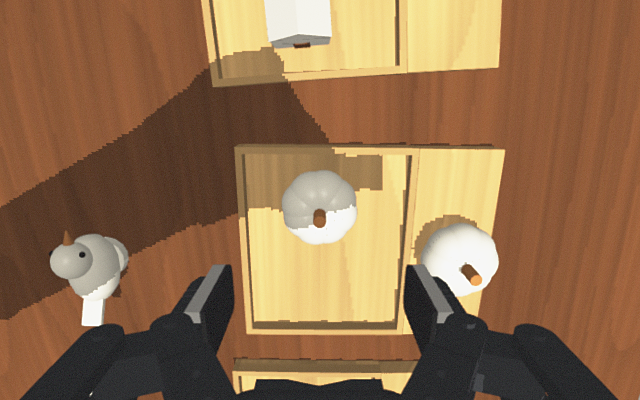

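The pumpkin is upright in the tray at (319,207). Now the second pumpkin.

```bash
python3 -m pendant '[[[0.055,-0.001,-0.06,0,0,0],[0.055,-0.001,-0.06,0,0,0],[0.055,-0.001,-0.06,0,0,0],[0.055,-0.001,-0.06,0,0,0],[0.053,-0.001,-0.06,0,0,0],[0.03,0,-0.035,0,0,0],[0,0,0,0,0,0]]]' -1; python3 -c "
from h import *
c=camera('wrist');cv2.imwrite('pics/w11.png',c['image'][:,:,::-1])
P=white_obj(c,424,-144,40,10);print(cv2.minEnclosingCircle(P[:,:2].astype(np.float32)),np.percentile(P[:,2],[1,50,99]))
plan(424,-144,0,-93)"
```

```text
clock: 22.05
ee_pos: [421.0, -138.3, 125.5]
orientation: [-1.58, 0.004, -1.619]
ft_force: [1.2, 0.3, -0.5]
opening: 85.3
((422.94549560546875, -142.16754150390625), 27.960468292236328) [18.19095056 32.35204505 35.80134333]
t 22.1 pos [ 422.7 -137.3  125.8] psi -92.7 open 85.4 F [0.3 0.  0.7] j [ 0.98  0.38 -0.83  2.12  0.38  0.8  -0.14]
turn/8deg [ 0.05  0.04 -0.03] shift in CURRENT tool /600 [0.0121 0.2096 0.0042] in TARGET tool [0.0111 0.2097 0.0028] mm [   1.3   -6.7 -125.8]
```

View pics/w11.png

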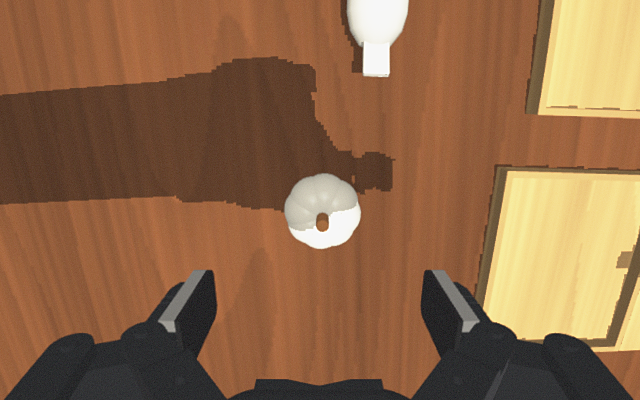

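The pumpkin is centred at (322,211), with clear space on both sides for the fingers.

```bash
python3 -m pendant '[[[0.007,0.04,0,0.05,0,0],[0,0.06,0,0,0,0],[0,0.05,0,0,0,0],[0,0.03,0,0,0,0],[0,0.01,0,0,0,0]]]' -1; python3 -c "
from h import *
plan(423,-142.2,-1,-92.7)"
```

```text
clock: 22.6
ee_pos: [430.2, -137.6, 8.8]
orientation: [-1.562, 0.007, -1.614]
ft_force: [-0.5, 1.0, -0.2]
opening: 85.8
t 22.6 pos [ 430.2 -137.6    8.8] psi -92.5 open 85.8 F [-0.5  1.  -0.2] j [ 0.79  0.59 -0.63  2.17  0.64  0.56 -0.36]
turn/8deg [-0.06  0.03 -0.05] shift in CURRENT tool /600 [ 0.0083  0.0162 -0.0119] in TARGET tool [ 0.0083  0.0163 -0.0117] mm [-7.2 -4.6 -9.8]
```

```bash
python3 -m pendant '[[[0.008,0.007,-0.012,-0.06,0,-0.05],[0,0.005,0,0,0,0],[0,0.002,0,0,0,0]]]' -1; python3 -m pendant '[[[0,0.003,0,0,0,0],[0,0.001,0,0,0,0],[0,0.001,0,0,0,0],[0,0.001,0,0,0,0],[0,0,0,0,0,0],[0,0,0,0,0,0]]]' 1 40;python3 -m pendant '[[[0,-0.02,0,0,0,0],[0,-0.05,0,0,0,0],[0,-0.07,0,0,0,0],[0,-0.07,0,0,0,0],[0,0,0,0,0,0]]]'; python3 -c "
from h import *
plan(641,-36,135,-93)"
```

```text
clock: 22.9
ee_pos: [424.3, -139.9, -0.2]
orientation: [-1.571, 0.001, -1.61]
ft_force: [0.6, -1.1, 1.0]
opening: 85.6
clock: 23.5
ee_pos: [425.5, -140.9, -0.7]
orientation: [-1.567, -0.003, -1.611]
ft_force: [0.2, -0.5, -1.5]
opening: 54.8
clock: 24.0
ee_pos: [424.2, -139.4, 130.9]
orientation: [-1.571, -0.0, -1.609]
ft_force: [1.4, -0.3, -0.9]
opening: 54.5
t 24.0 pos [ 424.2 -139.4  130.9] psi -92.2 open 54.5 F [ 1.4 -0.3 -0.9] j [ 0.99  0.37 -0.85  2.12  0.38  0.81 -0.13]
turn/8deg [0.  0.1 0. ] shift in CURRENT tool /600 [-0.1862 -0.0069  0.3544] in TARGET tool [-0.1911 -0.0069  0.3519] mm [216.8 103.4   4.1]
```

```bash
python3 -m pendant '[[[-0.034,-0.003,0.064,0,0.1,0],[-0.034,-0.003,0.064,0,0,0],[-0.034,-0.003,0.064,0,0,0],[-0.034,-0.003,0.064,0,0,0],[-0.034,-0.003,0.062,0,0,0],[-0.02,0,0.035,0,0,0],[0,0,0,0,0,0]]]'; python3 -c "
from h import *
plan(642,-36,30,-93)
c=camera('wrist');cv2.imwrite('pics/w12.png',c['image'][:,:,::-1])"
```

```text
clock: 24.7
ee_pos: [644.1, -38.9, 138.2]
orientation: [-1.577, -0.005, -1.635]
ft_force: [-0.3, -0.3, -1.8]
opening: 54.7
t 24.7 pos [644.1 -38.9 138.2] psi -93.7 open 54.7 F [-0.3 -0.3 -1.8] j [ 0.53  0.68 -0.75  1.63  0.52  1.05 -0.44]
turn/8deg [ 0.04 -0.08  0.03] shift in CURRENT tool /600 [-0.0055  0.1803 -0.0027] in TARGET tool [-0.0047  0.1803 -0.0038] mm [  -2.1    2.9 -108.2]
```

View pics/w12.png

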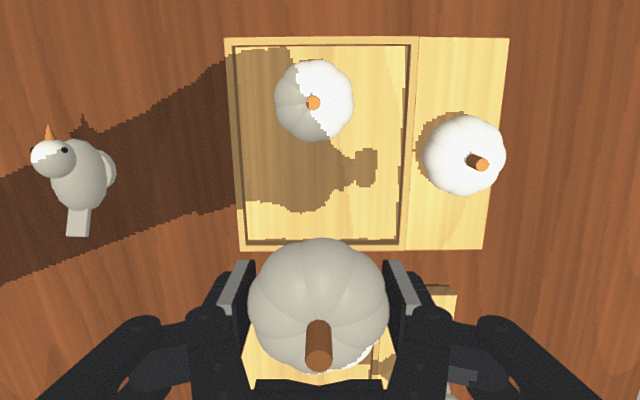

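The second pumpkin is held over the tray, and the first is in place at (314,100). Lowering.

```bash
python3 -m pendant '[[[-0.003,0.04,-0.003,0.04,-0.08,0],[0,0.06,0,0,0,0],[0,0.05,0,0,0,0],[0,0.01,0,0,0,0]]]'; python3 -c "
from h import *
plan(642,-36,8,-93)"
```

```text
clock: 25.15
ee_pos: [636.8, -42.2, 40.0]
orientation: [-1.575, -0.008, -1.626]
ft_force: [-0.2, -0.5, -1.2]
opening: 54.3
t 25.15 pos [636.8 -42.2  40. ] psi -93.1 open 54.3 F [-0.2 -0.5 -1.2] j [ 0.49  0.79 -0.67  1.69  0.61  0.89 -0.5 ]
turn/8deg [ 0.03 -0.02  0.06] shift in CURRENT tool /600 [-0.0112  0.0532  0.0083] in TARGET tool [-0.0108  0.0534  0.0081] mm [  5.2   6.2 -32. ]
```

```bash
python3 -m pendant '[[[-0.011,0.015,0.009,0.03,0,0.05],[0,0.02,0,0,0,0],[0,0.01,0,0,0,0],[0,0.002,0,0,0,0]]]'; python3 -m pendant '[[[0,0.003,0,0,0,0],[0,0.003,0,0,0,0]]]'
```

```text
clock: 25.55
ee_pos: [642.5, -37.6, 11.8]
orientation: [-1.57, -0.002, -1.628]
ft_force: [0.0, 0.0, -0.9]
opening: 54.3
clock: 25.75
ee_pos: [643.6, -37.6, 9.3]
orientation: [-1.568, -0.002, -1.628]
ft_force: [0.1, 0.4, -1.9]
opening: 54.3
```

```bash
python3 -m pendant '[[[0,0.003,0,0,0,0]]]'; python3 -m pendant '[[[0,0.003,0,0,0,0]]]'; python3 -m pendant '[[[0,0.002,0,0,0,0]]]'; python3 -m pendant '[[[0,0.002,0,0,0,0]]]'
```

```text
clock: 25.85
ee_pos: [644.1, -37.6, 8.0]
orientation: [-1.567, -0.002, -1.628]
ft_force: [1.6, -0.2, -1.0]
opening: 54.6
clock: 25.95
ee_pos: [644.4, -37.6, 6.5]
orientation: [-1.566, -0.002, -1.628]
ft_force: [0.3, -0.2, -0.8]
opening: 54.3
clock: 26.05
ee_pos: [644.6, -37.6, 5.4]
orientation: [-1.566, -0.002, -1.628]
ft_force: [0.0, 0.7, -1.7]
opening: 54.5
clock: 26.15
ee_pos: [644.7, -37.6, 4.2]
orientation: [-1.565, -0.002, -1.628]
ft_force: [-0.7, 0.6, -1.9]
opening: 54.7
```

```bash
python3 -m pendant '[[[0,0.002,0,0,0,0]]]'; python3 -m pendant '[[[0,0.001,0,0,0,0]]]'
```

```text
clock: 26.25
ee_pos: [644.8, -37.6, 3.8]
orientation: [-1.566, -0.002, -1.628]
ft_force: [-4.3, -0.6, 12.8]
opening: 54.6
clock: 26.35
ee_pos: [644.8, -37.6, 3.9]
orientation: [-1.566, -0.003, -1.628]
ft_force: [-0.6, -0.6, 3.1]
opening: 54.1
```

```bash
python3 -m pendant '[[[0,0,0,0,0,0],[0,0,0,0,0,0],[0,0,0,0,0,0]]]' -0.7; python3 -m pendant '[[[0,-0.02,0,0,0,0],[0,-0.05,0,0,0,0],[0,-0.08,0,0,0,0],[0,-0.05,0,0,0,0],[0,0,0,0,0,0]]]'; python3 -c "
from h import *
plan(467,-8,125,-90)
c=camera('wrist');cv2.imwrite('pics/w13.png',c['image'][:,:,::-1])
P=white_obj(c,467,-10,60,12)
r=cv2.minAreaRect(P[:,:2].astype(np.float32));print(r,np.percentile(P[:,2],[1,50,99]),P[:,:2].min(0),P[:,:2].max(0))
Q=P[P[:,2]<45];
for lo in range(-60,50,10):
  k=P[(P[:,1]>=lo)&(P[:,1]<lo+10)]
  if len(k): print(lo,k[:,0].min().round(),k[:,0].max().round(),k[:,2].max().round())
P=white_obj(c,644,-37,38,15);print(cv2.minEnclosingCircle(P[:,:2].astype(np.float32)),np.percentile(P[:,2],[1,50,99]))"
```

```text
clock: 26.65
ee_pos: [645.7, -37.5, 4.4]
orientation: [-1.564, -0.003, -1.628]
ft_force: [0.2, -0.1, -0.6]
opening: 72.2
clock: 27.15
ee_pos: [644.3, -36.2, 129.8]
orientation: [-1.566, -0.001, -1.627]
ft_force: [-0.3, 0.0, 0.3]
opening: 72.4
t 27.15 pos [644.3 -36.2 129.8] psi -93.2 open 72.4 F [-0.3  0.   0.3] j [ 0.53  0.68 -0.75  1.64  0.53  1.02 -0.44]
turn/8deg [-0.03 -0.4   0.01] shift in CURRENT tool /600 [-0.0305  0.0066 -0.2978] in TARGET tool [-0.047   0.0081 -0.2956] mm [-177.3   28.2   -4.8]
((464.3092346191406, -14.391471862792969), (74.94204711914062, 34.89191818237305), 77.34033966064453) [18.4337106  38.05972994 59.11223964] [447.49147638 -50.88468496] [483.73240414  22.98389859]
-60 454.0 467.0 39.0
-50 452.0 470.0 42.0
-40 453.0 473.0 37.0
-30 452.0 480.0 41.0
-20 450.0 482.0 43.0
-10 447.0 484.0 56.0
0 456.0 483.0 60.0
10 453.0 480.0 60.0
20 460.0 475.0 56.0
((644.713623046875, -39.059974670410156), 27.66855239868164) [23.24435341 37.35012713 40.812039  ]
```

View pics/w13.png

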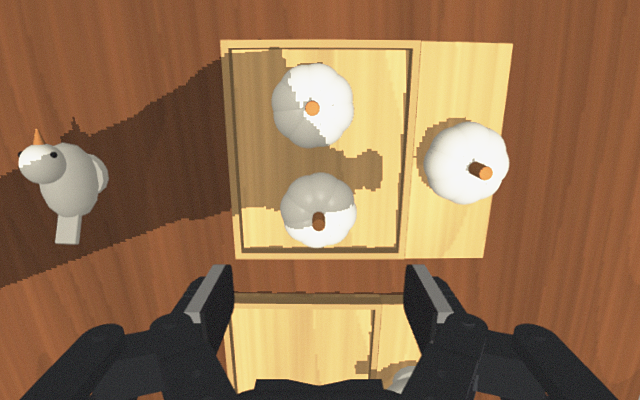

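Both pumpkins are upright side by side, at (312,105) and (318,210). On to the bird.

```bash
python3 -m pendant '[[[-0.008,0,-0.072,0,-0.1,0],[-0.008,0,-0.072,0,-0.1,0],[-0.008,0,-0.072,0,-0.1,0],[-0.008,0,-0.07,0,-0.1,0],[-0.004,0,-0.01,0,0,0],[0,0,0,0,0,0]]]' -1; python3 -c "
from h import *
plan(467,-7,125,-90)
c=camera('wrist');cv2.imwrite('pics/w14.png',c['image'][:,:,::-1])
P=white_obj(c,467,-10,60,6,70)
print(P[:,:2].min(0),P[:,:2].max(0),len(P))
for lo in range(-60,50,6):
  k=P[(P[:,1]>=lo)&(P[:,1]<lo+6)]
  if len(k): print(lo,np.percentile(k[:,0],[1,99]).round(1),np.percentile(k[:,0],[1,99]).mean().round(1),k[:,2].max().round())
"
```

```text
clock: 27.8
ee_pos: [456.5, -8.8, 122.7]
orientation: [-1.575, -0.002, -1.57]
ft_force: [0.7, 0.4, 0.4]
opening: 85.4
t 27.8 pos [456.5  -8.8 122.7] psi -90.0 open 85.4 F [0.7 0.4 0.4] j [ 0.7   0.42 -0.87  2.1   0.44  0.82 -0.44]
turn/8deg [0.03 0.   0.01] shift in CURRENT tool /600 [-0.003  -0.004   0.0174] in TARGET tool [-0.003  -0.0039  0.0174] mm [10.5  1.8  2.3]
[444.34020452 -50.13100301] [482.40611073  23.1038128 ] 3813
-54 [453.2 467.6] 460.4 41.0
-48 [452.3 468.3] 460.3 41.0
-42 [452.9 468.4] 460.7 39.0
-36 [453.4 469.3] 461.4 36.0
-30 [450.5 474.6] 462.6 39.0
-24 [446.4 478. ] 462.2 42.0
-18 [445.2 480.9] 463.1 43.0
-12 [445.2 481.4] 463.3 43.0
-6 [445.2 482.3] 463.8 55.0
0 [446.  481.3] 463.7 59.0
6 [448.1 477.9] 463.0 61.0
12 [452.1 477. ] 464.6 60.0
18 [455.9 474.5] 465.2 57.0
```

View pics/w14.png

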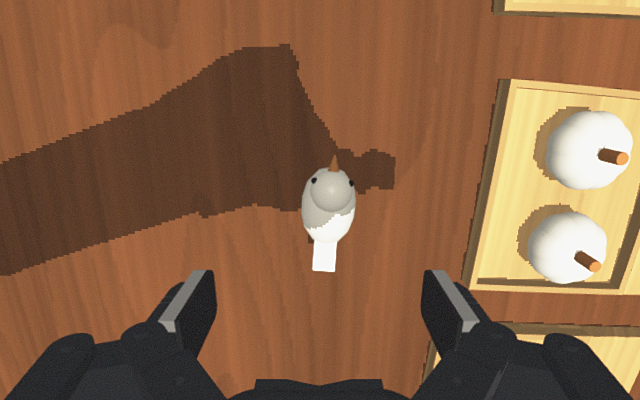

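The bird is at (328,210), with its head up in the image (+y) and its heading about 86°. I'll turn 4° to match, centre on it and descend.

```bash
python3 -m pendant '[[[-0.003,0.04,0.012,0.03,0.5,0],[0,0.06,0,0,0,0],[0,0.05,0,0,0,0],[0,0.025,0,0,0,0],[0,0.01,0,0,0,0]]]' -1; python3 -c "
from h import *
plan(463.6,-7.5,1,-94)"
```

```text
clock: 28.35
ee_pos: [474.8, -8.7, 7.9]
orientation: [-1.562, -0.001, -1.649]
ft_force: [-0.0, -0.6, 0.2]
opening: 85.3
t 28.35 pos [474.8  -8.7   7.9] psi -94.5 open 85.3 F [-0.  -0.6  0.2] j [ 0.5   0.62 -0.65  2.12  0.67  0.6  -0.71]
turn/8deg [-0.07 -0.06  0.  ] shift in CURRENT tool /600 [-0.0006  0.0114 -0.0188] in TARGET tool [-0.0007  0.0115 -0.0187] mm [-11.2   1.2  -6.9]
```

```bash
python3 -m pendant '[[[0,0.006,-0.019,-0.07,-0.06,0],[0,0.003,0,0,0,0],[0,0.002,0,0,0,0]]]' -1; python3 -c "
from h import *
plan(463.6,-7.5,1,-94)"
```

```text
clock: 28.65
ee_pos: [464.5, -7.3, 0.4]
orientation: [-1.572, 0.0, -1.64]
ft_force: [0.2, 0.1, 0.7]
opening: 85.4
t 28.65 pos [ 4.645e+02 -7.300e+00  4.000e-01] psi -94.0 open 85.4 F [0.2 0.1 0.7] j [ 0.49  0.63 -0.64  2.14  0.69  0.59 -0.72]
turn/8deg [ 0.01  0.01 -0.  ] shift in CURRENT tool /600 [ 0.0004 -0.0009 -0.0015] in TARGET tool [ 0.0004 -0.0009 -0.0015] mm [-0.9 -0.2  0.6]
```

```bash
python3 -m pendant '[[[0,0.001,-0.002,0,0,0],[0,0.001,0,0,0,0],[0,0.001,0,0,0,0],[0,0.001,0,0,0,0],[0,0.001,0,0,0,0],[0,0,0,0,0,0],[0,0,0,0,0,0],[0,0,0,0,0,0]]]' 1 40;python3 -m pendant '[[[0,-0.01,0,0,0,0],[0,-0.03,0,0,0,0],[0,-0.06,0,0,0,0],[0,-0.07,0,0,0,0],[0,-0.06,0,0,0,0],[0,0,0,0,0,0]]]'; python3 -c "
from h import *
plan(620,-203,140,-94)
c=camera('wrist');cv2.imwrite('pics/w15.png',c['image'][:,:,::-1])"
```

```text
clock: 29.45
ee_pos: [465.0, -8.0, 0.7]
orientation: [-1.567, -0.002, -1.641]
ft_force: [0.2, 1.0, -1.5]
opening: 36.5
clock: 30.05
ee_pos: [463.0, -6.8, 143.3]
orientation: [-1.573, -0.001, -1.639]
ft_force: [1.2, -0.4, -1.7]
opening: 36.8
t 30.05 pos [463.   -6.8 143.3] psi -93.9 open 36.8 F [ 1.2 -0.4 -1.7] j [ 0.71  0.39 -0.88  2.07  0.4   0.86 -0.47]
turn/8deg [0.01 0.01 0.  ] shift in CURRENT tool /600 [0.3084 0.0052 0.2833] in TARGET tool [0.3079 0.0055 0.2839] mm [ 157.  -196.2   -3.3]
```

View pics/w15.png

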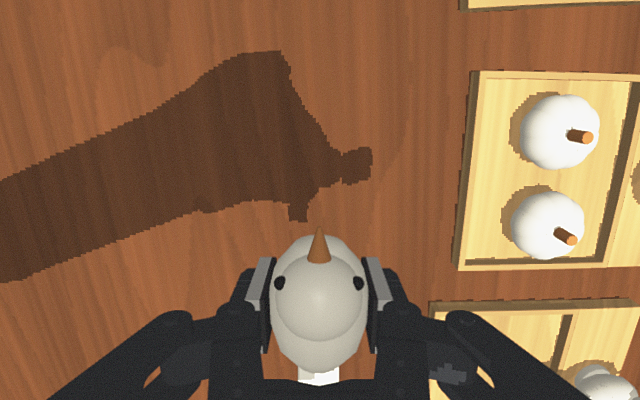

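The bird is held upright at (320,300). I'll carry it to the bird tray, slightly towards the robot from its centre.

```bash
python3 -m pendant '[[[0.06,-0.002,0.052,0,0,0],[0.06,-0.002,0.052,0,0,0],[0.06,-0.002,0.052,0,0,0],[0.06,-0.002,0.052,0,0,0],[0.05,-0.002,0.045,0,0,0],[0.02,0,0.015,0,0,0],[0,0,0,0,0,0]]]'; python3 -c "
from h import *
plan(612,-203,30,-94)
c=camera('wrist');cv2.imwrite('pics/w16.png',c['image'][:,:,::-1])
W,ok=cloud(c)
for r in (150,200,220):
  k=np.where(np.diff((W[r,:,2]>10.5).astype(int)))[0];print(r,[(int(i),W[r,i].round(0)) for i in k if 150<i<500])
k=np.where(np.diff((W[:,300,2]>10.5).astype(int)))[0];print([(int(i),W[i,300].round(0)) for i in k])"
```

```text
clock: 30.8
ee_pos: [607.8, -211.1, 136.1]
orientation: [-1.589, -0.004, -1.635]
ft_force: [-1.2, 0.7, -0.8]
opening: 36.9
t 30.8 pos [ 607.8 -211.1  136.1] psi -93.7 open 36.9 F [-1.2  0.7 -0.8] j [ 0.8   0.68 -0.74  1.62  0.52  1.06 -0.16]
turn/8deg [0.13 0.04 0.03] shift in CURRENT tool /600 [-0.0145  0.1767  0.0094] in TARGET tool [-0.0139  0.1769  0.0061] mm [   4.2    8.1 -106.1]
150 [(246, array([ 551., -172.,   -0.])), (255, array([ 561., -171.,   11.])), (419, array([ 684., -179.,    8.]))]
200 [(249, array([ 548., -213.,   -1.])), (257, array([ 558., -209.,   14.])), (415, array([ 681., -218.,   10.]))]
220 [(250, array([ 547., -230.,   -0.])), (258, array([ 557., -226.,   13.])), (413, array([ 680., -235.,    9.]))]
[(5, array([602., -73.,   4.])), (15, array([602., -81.,  13.])), (77, array([ 598., -121.,   -0.])), (84, array([ 599., -126.,   15.])), (237, array([ 588., -246.,    4.]))]
```

View pics/w16.png

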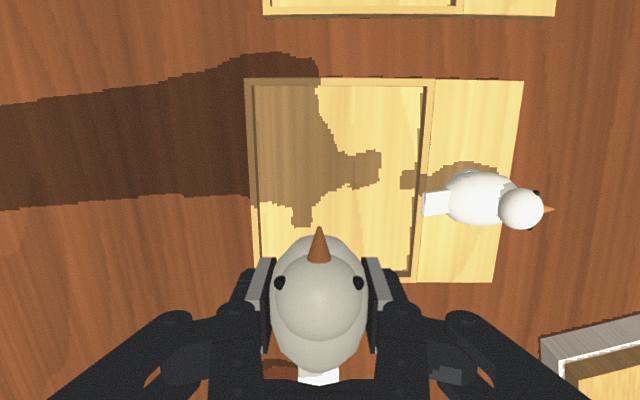

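The bird is over the tray. The tray's inside runs from x = 559 to 681 mm and its centre is at about y = -204 mm. Lowering.

```bash
python3 -m pendant '[[[-0.008,0.04,0.01,0.13,0,0.03],[-0.002,0.06,0,0,0,0],[0,0.05,0,0,0,0],[0,0.01,0,0,0,0]]]'; python3 -c "
from h import *
plan(614,-205,10,-94)"
```

```text
clock: 31.25
ee_pos: [609.6, -196.5, 36.1]
orientation: [-1.575, 0.004, -1.627]
ft_force: [-0.2, 0.1, -1.8]
opening: 36.8
t 31.25 pos [ 609.6 -196.5   36.1] psi -93.2 open 36.8 F [-0.2  0.1 -1.8] j [ 0.74  0.8  -0.67  1.69  0.61  0.88 -0.24]
turn/8deg [ 0.03  0.1  -0.03] shift in CURRENT tool /600 [0.0138 0.0435 0.0083] in TARGET tool [0.0136 0.0435 0.0083] mm [  4.4  -8.5 -26.1]
```

```bash
python3 -m pendant '[[[0.014,0.015,0.008,0.03,0.1,-0.03],[0,0.012,0,0,0,0],[0,0.006,0,0,0,0],[0,0.002,0,0,0,0]]]'; python3 -m pendant '[[[0,0.003,0,0,0,0],[0,0.003,0,0,0,0]]]'
```

```text
clock: 31.65
ee_pos: [614.2, -202.8, 15.5]
orientation: [-1.57, 0.0, -1.639]
ft_force: [0.4, -0.4, -0.5]
opening: 36.8
clock: 31.85
ee_pos: [615.5, -203.2, 13.4]
orientation: [-1.567, -0.0, -1.639]
ft_force: [-0.3, -0.2, -1.3]
opening: 36.9
```

```bash
python3 -m pendant '[[[0,0.003,0,0,0,0],[0,0.003,0,0,0,0],[0,0.003,0,0,0,0]]]'; python3 -m pendant '[[[0,0.002,0,0,0,0]]]'; python3 -m pendant '[[[0,0.002,0,0,0,0]]]'
```

```text
clock: 32.15
ee_pos: [616.4, -203.6, 8.8]
orientation: [-1.565, -0.001, -1.64]
ft_force: [0.2, 0.2, -1.3]
opening: 36.8
clock: 32.25
ee_pos: [616.4, -203.6, 7.5]
orientation: [-1.565, -0.001, -1.64]
ft_force: [0.3, -1.7, -1.8]
opening: 37.0
clock: 32.35
ee_pos: [616.3, -203.6, 6.1]
orientation: [-1.565, -0.001, -1.64]
ft_force: [-0.6, 0.5, -1.4]
opening: 36.8
```

```bash
python3 -m pendant '[[[0,0.002,0,0,0,0]]]'; python3 -m pendant '[[[0,0.001,0,0,0,0]]]'
```

```text
clock: 32.45
ee_pos: [616.4, -203.7, 5.4]
orientation: [-1.565, -0.001, -1.64]
ft_force: [-4.0, 0.9, 10.8]
opening: 36.8
clock: 32.55
ee_pos: [616.4, -203.7, 5.4]
orientation: [-1.566, -0.002, -1.64]
ft_force: [-1.8, 0.9, 5.4]
opening: 36.7
```

Contact. I'll release, raise and check.

```bash
python3 -m pendant '[[[0,0,0,0,0,0],[0,0,0,0,0,0],[0,0,0,0,0,0]]]' -0.4; python3 -m pendant '[[[0,-0.02,0,0,0,0],[0,-0.05,0,0,0,0],[0,-0.08,0,0,0,0],[0,-0.08,0,0,0,0],[0,-0.05,0,0,0,0]]]'; python3 -m pendant '[[[0,0,-0.08,0,0,0],[0,0,-0.08,0,0,0],[0,0,-0.08,0,0,0],[0,0,-0.08,0,0,0],[0,0,0,0,0,0],[0,0,0,0,0,0]]]'; python3 -c "
from h import *
c=camera('scene');cv2.imwrite('pics/sF.png',c['image'][:,:,::-1])
c=camera('top');cv2.imwrite('pics/tF.png',cv2.resize(c['image'][90:290,140:510,::-1],None,fx=2.1,fy=2.1,interpolation=cv2.INTER_CUBIC))
for n,x,y in(('h',638.4,171.7),('h',640,242.7),('p',645,35),('p',644.7,-39),('b',616,-204)):
  P=white_obj(c,x,y,34,12);print(n,P.mean(0).round(1),P[:,2].max().round(1))
W,ok=cloud(c);o=dict(np.load('top.npz'));W0,_=cloud(o)
for nm,(u,v) in dict(jar=(172,190),mug=(477,187)).items():
  s=np.s_[v-22:v+22,u-22:u+22];print(nm,np.abs(c['image'][s].astype(int)-o['image'][s]).mean())
print(sense()['ft_force'],sense()['ee_pos'])"
```

```text
clock: 32.85
ee_pos: [617.1, -203.7, 5.9]
orientation: [-1.564, -0.002, -1.64]
ft_force: [0.5, 0.3, 0.2]
opening: 59.5
clock: 33.35
ee_pos: [612.4, -201.9, 175.9]
orientation: [-1.575, 0.002, -1.638]
ft_force: [0.1, -0.2, -0.2]
opening: 59.7
clock: 33.95
ee_pos: [419.1, -188.5, 184.6]
orientation: [-1.561, -0.007, -1.638]
ft_force: [1.0, -0.6, 0.2]
opening: 60.2
h [633.4 170.2  49.2] 70.5
h [635.6 239.9  47.8] 71.4
p [641.5  33.3  36.1] 53.0
p [641.4 -39.5  36.2] 56.2
b [ 613.7 -203.6   46.7] 68.4
jar 5.7782369146005506
mug 17.28168044077135
[ 0.23362719 -1.21370635  0.21573188] [ 419.9663812  -188.0059172   184.26649849]
```

View pics/sF.png

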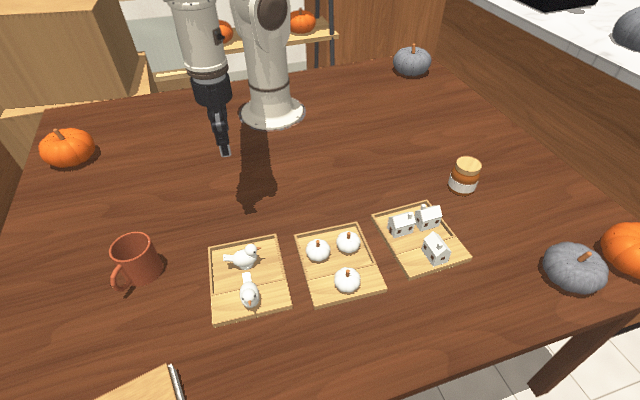

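View pics/tF.png

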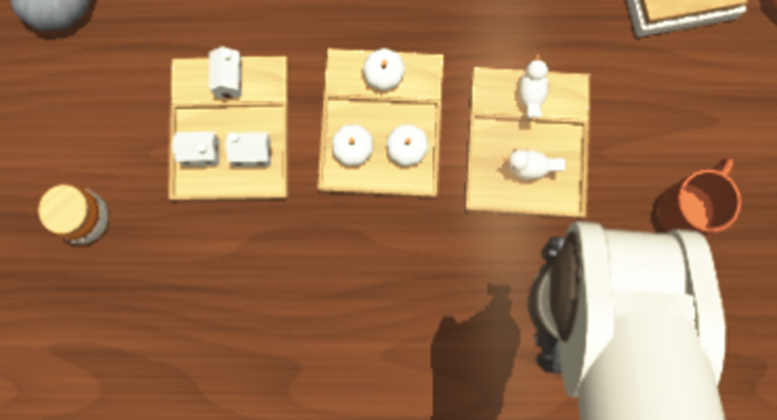

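All five stand upright in the right trays. In the scene view the mug at (135,260) and the jar at (465,175) look unmoved, and the arm is well clear. Handing in.

```bash
python3 -m pendant '[[[0,0,0,0,0,0],[0,0,0,0,0,0]]]'; python3 -c "
from cell import *
print(hand_in(), sense()['clock'])"
```

```text
clock: 34.25
ee_pos: [423.0, -187.6, 185.1]
orientation: [-1.558, -0.005, -1.635]
ft_force: [0.6, -1.3, -0.6]
opening: 59.8
the job is handed in; nothing more can be done
the job is handed in; nothing more can be done
```

I put all five ornaments back in their trays and handed the job in at about 34 s of the 122 s allowed. Both houses and both pumpkins stand side by side in their trays, and the bird stands alone in its own.

- **Placement:** I lowered each ornament until it touched the tray floor, then let go. The first house pressed down with about 38 N on the wrist at touchdown; the other four pressed with 11–13 N. The 38 N is close to the 40 N limit on the arm or gripper body pressing on something, but it was the held house pressing on the tray floor.
- **Final checks:** the last scene and top pictures show all five upright in the right trays. The wrist camera measured the tops of the houses and pumpkins at the right height for standing on the floor. I checked the bird only in those last pictures.
- **Mug and jar:** both look unmoved in the scene picture. My pixel comparison in the top view gave a larger difference around the mug (17, against 6 for the jar); I put that down to the arm being in that part of the picture and did not measure the mug's position separately.

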